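# Clear the assembly tray: nest the parts cups and scrape off the print offcuts

### The arm

A 6-joint arm with a two-finger parallel gripper is mounted at the origin on the work surface. World frame = base frame: x ahead of the robot, y to its left, z up, the work surface at z = 0. Lengths are in m, angles in rad, forces in N, time in s.
With the tool pointing down it reaches from about 0.325 to 1 m from the base axis. Payload 5.1 kg.
Tool frame: the origin (TCP) lies at the very end of the fingers, on their centre line; the grasp point (between the pads) lies 19 mm behind it; z points along the fingers, y is the direction in which the jaws open and shut (so a half turn about z gives the same grasp; the last joint's range is limited). The gripper opens to 85 mm and grips with 20 to 120 N. Pads are 22 mm wide; open, the fingers measure 114 mm over their backs; the gripper's body (76 mm by 85 mm) begins 54 mm behind the grasp point. The pads swing forward as they close: fully open they stand 13 mm farther back than shut.
Start: joints at [-1.383, 0.124, 1.65, -0, 1.367, -0.083], TCP at [0.174, -0.626, 0.231] pointing down, gripper open.
Joint ranges: [-2.61, 2.61], [-1.02, 2.33], [0.03, 2.71], [-1.35, 4.49], [0.32, 2.68], [-2.91, 2.91]. Speed limits (rad/s): [2.57, 2.57, 3.14, 3.14, 3.14, 3.14].

### API

Orientations are given as a unit quaternion [x, y, z, w].
In Python, from cell import arm gives the robot as it stands.
- The arm moves only by the tool send_rows, never from a script. Its argument "plan" is text: rows parted by semicolons, each of 6 numbers parted by spaces: the shift along the tool's x, y, z in m, then the turn, a rotation vector about the tool's x, y, z in degrees. A call has 1 to 5 rows; each row is the pose to reach, as a shift and turn from the pose measured when the call began, along the tool's axes at that moment; what a row does not reach only later rows make up. A row lasts 1/8 s, in which the tool goes at most 62.5 mm and 10.7 degrees, less where a joint would pass 70% of its speed; a pose out of reach is approached as far as the arm can. A call with a gripper value outside its range is refused whole. "gripper" is the closure, from -1 (fully open) to 1 (shut), set as the call begins (left out, the last holds). The fingers move at their own pace and stop on an object; "squeeze" is the grip in N (left out, the last holds). Time passes only in rows, so rows that repeat a pose let the fingers close. It gives the time, the measured TCP pose, the force and the opening at its end, in the units of the state.
- arm.sense(): the state, without advancing time (a new reading comes with each control period).
- arm.get_image(name): name is "scene" or "top" or "wrist"; returns (picture, depth): 384x512x3 uint8, red, green, blue; 384x512 float32, m along the optical axis (not along the pixel's ray), 0 where there is no reading.
- arm.get_calibration(name): a dict with "fov_y" (degrees; the focal length in pixels is half the picture's height over the tangent of half this angle, whatever the lens; pixels are square), "cx", "cy" (the principal point, pixels), "T" (4x4, takes a point from camera to world coordinates). Camera axes: x right, y down, z forward; pixel columns grow to the right and rows downward; lengths in m; the calibration is good to about 2 mm. A picture is of the moment at which its call begins: read the wrist's pose just before it. get_calibration takes no time and is no camera call; for the wrist camera it gives the pose at the moment of the call.
- arm.close_job(): hands the job in, once; it reports no verdict.
Trained networks look in the newest picture that a camera, given by its name, has taken for a name from the list of things; names that differ only in an ending like _2 or _b are one class to them, and where a whole thing is asked for, a point or a joint stands for the part that bears it (a point fixed in the world has none). Each returns a list of dicts, best first, with "score" (0 to 1); they miss things now and then, are a little off and sometimes report something else, mostly with a low value. They report only what shows in the picture. A call takes as long as a camera call. They do not tell look-alikes from the thing itself.
- arm.regions_of(camera, thing): "mask" (384x512 bool, what is visible of it) and "uv" ([column, row] in pixels, amid what is visible of it).
- arm.mark_of(camera, thing): "uv" ([column, row] in pixels: a listed point, or the origin of a listed thing).
The state is a dict: "t": time; "joints": joint angles; "qd": joint speeds; "effort": joint torques, N m; "ee_pos": TCP position; "tool_rot": TCP orientation; "wrist_force": force on the tool from outside, world axes, zero at the start; "moment": the same for the moment, N m; "grip_width": finger opening in m.
Only numpy, scipy, OpenCV 4.12 (cv2) and the standard library are available. Lean on these libraries where they do the work, as an engineer would, in place of code of your own. Each camera call takes 0.05 s, during which the arm holds its last target.

### The job

Clear up the assembly tray: first take every orange cup off it and nest them all, upright and fully home, into one stack on the cup that stands in the black coaster. Then take the blue scraper and with it scrape all the white offcuts over the tray's open edge into the black catch trough, without gripping or pressing on them with the fingers, and finally stand the scraper back upright in its rest. Leave the phone, the grey housing and the white shell where they are.

Things in the scene. Friction and masses are not known exactly. Their poses are not given: they have to be found in the camera images.
- tray: Fixed grey tray, green floor 40 mm above the table, clear from x = -100 to 100, y = -150 to 150 mm. Origin on the table under the middle of that floor, z up. Rims, 8 mm thick, stand 20 mm above the floor at x = -100 and 100 and at the back, y = 150. The side at y = -150 is open: there the floor drops straight into the black catch trough. Yaw within 0.2 rad of the world's.
- tray_floor (a point): Middle of the tray's green working floor, on its surface, 40 mm above the table.
- trough_floor (a point): Middle of the black catch trough's floor, 4 mm above the table. The trough, open above, is 204 mm wide along the tray's x and reaches along the tray's y from the drop at -150 mm to its outer wall at -250 mm; its walls rise to 50 mm above the table.
- coaster: Fixed round black coaster for the cup stack, 84 mm across and 12 mm high, with a recess about 47 mm across and its floor 6 mm above the table. Origin under its centre on the table.
- cup0: The orange cup that already stands upright in the coaster: the bottom of the stack. The same shape as the others. Origin at the centre of its underside, z up through its mouth.
- rest: Fixed black open-topped rest of the scraper, outside 42 mm along its x, 130 mm along its y and 14 mm high, walls and floor 4 mm thick (inside 34 by 122 mm). Origin under its centre on the table.
- scraper: Blue scraper block, about 120 g, standing upright in its rest. Lower part (the blade block) 22 mm along its x, 110 mm along its y and 30 mm high, with flat faces; on it, centred, a grip ridge 18 mm along x, 80 mm along y, rising to 68 mm above the underside. Same shape turned half round. Origin at the centre of its underside.
- phone: Black phone lying on the table, 72 by 150 by 8 mm; not part of the job.
- housing: Grey enclosure housing lying on the table, 90 by 150 by 42 mm; not part of the job.
- shell: White printed half-shell lying on the table, 70 by 70 by 18 mm; not part of the job.
- cup1: Orange parts cup, about 60 g, on the tray (may be absent: 3 to 5 of cup1 to cup5 are there). 58 mm high; a plain taper, outside diameter 40 mm at the foot and 67 mm at the rim; wall 2.5 mm; solid foot, inner floor 22 mm above the underside: a nested cup stands on it, 22 mm higher, with 1 to 2 mm play. Origin: centre of underside, z up through the mouth.
- cup2: Orange parts cup, about 60 g, on the tray (may be absent: 3 to 5 of cup1 to cup5 are there). 58 mm high; a plain taper, outside diameter 40 mm at the foot and 67 mm at the rim; wall 2.5 mm; solid foot, inner floor 22 mm above the underside: a nested cup stands on it, 22 mm higher, with 1 to 2 mm play. Origin: centre of underside, z up through the mouth.
- cup3: Orange parts cup, about 60 g, on the tray (may be absent: 3 to 5 of cup1 to cup5 are there). 58 mm high; a plain taper, outside diameter 40 mm at the foot and 67 mm at the rim; wall 2.5 mm; solid foot, inner floor 22 mm above the underside: a nested cup stands on it, 22 mm higher, with 1 to 2 mm play. Origin: centre of underside, z up through the mouth.
- cup4: Orange parts cup, about 60 g, on the tray (may be absent: 3 to 5 of cup1 to cup5 are there). 58 mm high; a plain taper, outside diameter 40 mm at the foot and 67 mm at the rim; wall 2.5 mm; solid foot, inner floor 22 mm above the underside: a nested cup stands on it, 22 mm higher, with 1 to 2 mm play. Origin: centre of underside, z up through the mouth.
- cup5: Orange parts cup, about 60 g, on the tray (may be absent: 3 to 5 of cup1 to cup5 are there). 58 mm high; a plain taper, outside diameter 40 mm at the foot and 67 mm at the rim; wall 2.5 mm; solid foot, inner floor 22 mm above the underside: a nested cup stands on it, 22 mm higher, with 1 to 2 mm play. Origin: centre of underside, z up through the mouth.
- chip0: White plastic support block snapped off a print, a stepped lump 26 by 20 by 16 mm, 10 g, on the tray floor at the start (may be absent: 2 to 4 of chip0 to chip3 are there). Origin at the centre of its underside as it lies at the start.
- chip1: White plastic support block snapped off a print, a stepped lump 26 by 20 by 16 mm, 10 g, on the tray floor at the start (may be absent: 2 to 4 of chip0 to chip3 are there). Origin at the centre of its underside as it lies at the start.
- chip2: White plastic support block snapped off a print, a stepped lump 26 by 20 by 16 mm, 10 g, on the tray floor at the start (may be absent: 2 to 4 of chip0 to chip3 are there). Origin at the centre of its underside as it lies at the start.
- chip3: White plastic support block snapped off a print, a stepped lump 26 by 20 by 16 mm, 10 g, on the tray floor at the start (may be absent: 2 to 4 of chip0 to chip3 are there). Origin at the centre of its underside as it lies at the start.
Mind the look-alikes: they are no part of the job. Of the things shaped like the scraper, the blue one is meant.

How it is judged:
On the way, in this order (a step that is already met when the one before it is completed fails the run):
1. every cup from the tray is nested upright in the stack on the coaster (horizontal distance between each of cup1, cup2, cup3, cup4, cup5 and cup0 below 0.012 m and angle between each of cup1, cup2, cup3, cup4, cup5, cup0's own z axis and vertical below 0.1 rad and (z of cup1 in the frame of cup0 between 0.017 and 0.027 m or z of cup1 in the frame of cup0 between 0.039 and 0.049 m or z of cup1 in the frame of cup0 between 0.061 and 0.071 m or z of cup1 in the frame of cup0 between 0.083 and 0.093 m or z of cup1 in the frame of cup0 between 0.105 and 0.115 m) and (z of cup2 in the frame of cup0 between 0.017 and 0.027 m or z of cup2 in the frame of cup0 between 0.039 and 0.049 m or z of cup2 in the frame of cup0 between 0.061 and 0.071 m or z of cup2 in the frame of cup0 between 0.083 and 0.093 m or z of cup2 in the frame of cup0 between 0.105 and 0.115 m) and (z of cup3 in the frame of cup0 between 0.017 and 0.027 m or z of cup3 in the frame of cup0 between 0.039 and 0.049 m or z of cup3 in the frame of cup0 between 0.061 and 0.071 m or z of cup3 in the frame of cup0 between 0.083 and 0.093 m or z of cup3 in the frame of cup0 between 0.105 and 0.115 m) and (z of cup4 in the frame of cup0 between 0.017 and 0.027 m or z of cup4 in the frame of cup0 between 0.039 and 0.049 m or z of cup4 in the frame of cup0 between 0.061 and 0.071 m or z of cup4 in the frame of cup0 between 0.083 and 0.093 m or z of cup4 in the frame of cup0 between 0.105 and 0.115 m) and (z of cup5 in the frame of cup0 between 0.017 and 0.027 m or z of cup5 in the frame of cup0 between 0.039 and 0.049 m or z of cup5 in the frame of cup0 between 0.061 and 0.071 m or z of cup5 in the frame of cup0 between 0.083 and 0.093 m or z of cup5 in the frame of cup0 between 0.105 and 0.115 m) and horizontal distance between cup0 and coaster below 0.008 m and z of cup0 in the frame of coaster below 0.01 m), for 0.3 s.
2. the scraper is brought down upright to the tray's working floor (x of scraper in the frame of tray between -0.1 and 0.1 m and y of scraper in the frame of tray between -0.15 and 0.15 m and z of scraper in the frame of tray below 0.052 m and angle between scraper's own z axis and vertical below 0.35 rad), for 0.1 s.
3. all offcuts lie in the catch trough (y of chip0 in the frame of tray between -0.252 and -0.15 m and x of chip0 in the frame of tray between -0.106 and 0.106 m and z of each of chip0, chip1, chip2, chip3 in the frame of tray below 0.036 m and y of chip1 in the frame of tray between -0.252 and -0.15 m and x of chip1 in the frame of tray between -0.106 and 0.106 m and y of chip2 in the frame of tray between -0.252 and -0.15 m and x of chip2 in the frame of tray between -0.106 and 0.106 m and y of chip3 in the frame of tray between -0.252 and -0.15 m and x of chip3 in the frame of tray between -0.106 and 0.106 m), for 0.2 s.
At the end, for the whole second after the job is handed in: All the tray's cups are nested in the coaster stack: axes within 12 mm of the bottom cup's, upright to 0.1 rad, 22 mm (within 5) apart, bottom cup within 8 mm of centre. All offcuts lie in the trough. The scraper stands upright (0.1 rad) in its rest, within 10 mm of its middle. All at rest (all of step 1 and all of step 3 and x of scraper in the frame of rest between -0.01 and 0.01 m and y of scraper in the frame of rest between -0.01 and 0.01 m and z of scraper in the frame of rest below 0.009 m and angle between scraper's own z axis and vertical below 0.1 rad and linear speed of each of scraper, cup1, cup2, cup3, cup4, cup5, chip0, chip1, chip2, chip3 below 0.03 m/s); the robot touches nothing.
It fails at once if an offcut is gripped or pressed with the fingers (over 3 N) instead of being scraped (contact force between the fingers and chip0 above 3 N or contact force between the fingers and chip1 above 3 N or contact force between the fingers and chip2 above 3 N or contact force between the fingers and chip3 above 3 N).
It fails at once if the phone, the housing or the white shell is displaced by more than 20 mm (distance of any of phone, housing, shell from where it was at the start of the episode above 0.02 m).
Of cup1, cup2, cup3, cup4, cup5 only 3 to 5 are there at a start; the rules pass over those that are not, and their reading is None.
Of chip0, chip1, chip2, chip3 only 2 to 4 are there at a start; the rules pass over those that are not, and their reading is None.
At some moment in a run one of chip0, chip1, chip2, chip3 may be knocked a few centimetres aside while the robot is not near it.
It also fails if it takes over 210 s, if anything falls off the work surface, if the arm or the gripper's body presses on something with over 40 N, if the wrist force passes 120 N, or if a joint passes its speed limit or range.

## Working session

There is one attempt and no reset: what is moved stays moved. The work goes in short steps, Python scripts to look and compute and a tool call to move; the robot and the scene stay as the last step left them, time stands still between calls to the robot, and variables do not carry over. Pictures are saved under pics/ and viewed, and the job is handed in when it is done.

Besides the shell and the picture viewer there is one more tool, called after "Emit:" by a JSON object that holds its "op" and its "data", one argument or row to a line. send_rows: Moves the arm, as the interface text tells. Its arguments: {"type":"object","properties":{"plan":{"type":"string"},"gripper":{"type":"number"},"squeeze":{"type":"number"}},"required":["plan"]}

```bash
ls; mkdir -p pics; cat > h.py <<'E'
from cell import arm
import numpy as np, cv2
from scipy.spatial.transform import Rotation as R
def snap(name,fn):
    im,d=arm.get_image(name); cv2.imwrite('pics/'+fn,im[:,:,::-1]); return im,d
def K(name):
    c=arm.get_calibration(name); f=192/np.tan(np.radians(c['fov_y']/2)); return f,c['cx'],c['cy'],np.array(c['T'])
def unproj(name,uv,z,k=None):
    f,cx,cy,T=k or K(name)
    p=np.array([(uv[0]-cx)/f*z,(uv[1]-cy)/f*z,z,1]); return (T@p)[:3]
def cloud(name,d,k=None):
    f,cx,cy,T=k or K(name)
    v,u=np.mgrid[:384,:512]
    P=np.stack([(u-cx)/f*d,(v-cy)/f*d,d,np.ones_like(d)],-1)@T.T
    P=P[...,:3].copy(); P[d==0]=np.nan; return P
def ray(name,uv,h,k=None):
    f,cx,cy,T=k or K(name)
    r=T[:3,:3]@np.array([(uv[0]-cx)/f,(uv[1]-cy)/f,1]); o=T[:3,3]
    return o+r*(h-o[2])/r[2]
E
python3 - <<'E'
from h import *
for n in('scene','top','wrist'):
    im,d=snap(n,n+'0.png'); np.save('pics/%s0.npy'%n,d); print(n,K(n))
print(arm.sense())
E
```

```text
pics
scene (np.float64(438.3105887604779), 250.9918400252315, 190.10446525682036, array([[ 0.41606659,  0.5459171 , -0.72722975,  1.62026448],
       [ 0.90927421, -0.25895091,  0.32582947, -0.52408631],
       [-0.01044092, -0.79681801, -0.60412916,  1.02552915],
       [ 0.        ,  0.        ,  0.        ,  1.        ]]))
top (np.float64(349.24571662178874), 253.71695158266567, 194.17806962565462, array([[-0.00912564, -0.99973263,  0.02124582,  0.43211358],
       [-0.99968628,  0.0086255 , -0.02351464, -0.00197315],
       [ 0.0233251 , -0.02145374, -0.99949771,  1.04799859],
       [ 0.        ,  0.        ,  0.        ,  1.        ]]))
wrist (np.float64(293.26731864906407), 252.50855581221276, 187.24652309228208, array([[ 0.26686022, -0.91857774, -0.29154854,  0.2484232 ],
       [-0.96373422, -0.2547979 , -0.07933719, -0.60630914],
       [-0.00140858,  0.30214724, -0.95326023,  0.37320504],
       [ 0.        ,  0.        ,  0.        ,  1.        ]]))
{'t': 0.15, 'joints': array([-1.38260307e+00,  1.24366862e-01,  1.65137659e+00,  1.87576168e-05,
        1.36752214e+00, -8.25665322e-02]), 'qd': array([ 0.00075671, -0.00152435, -0.0045079 , -0.00155472,  0.00088794,
       -0.00241631]), 'effort': array([ 1.35978917e-03, -4.24225938e+01, -3.66014421e+01, -5.06077313e-07,
        4.56470807e-03,  3.12970151e-06]), 'ee_pos': array([ 0.17375786, -0.62584013,  0.23031831]), 'tool_rot': array([ 9.90850039e-01,  1.34964808e-01, -3.49848630e-05, -8.35786974e-04]), 'wrist_force': array([ 0.21202414,  0.00269472, -0.59859898]), 'moment': array([ 0.06473952, -0.06906978, -0.01988146]), 'grip_width': 0.0855603995493696}
```

View pics/top0.png

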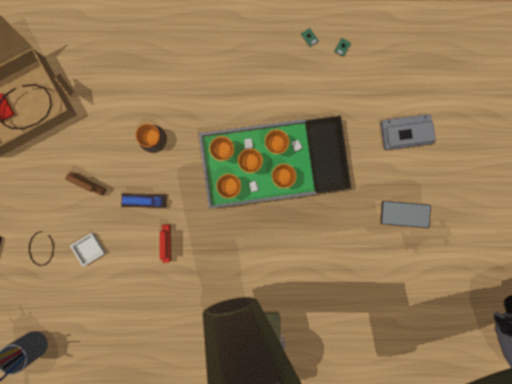

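View pics/scene0.png

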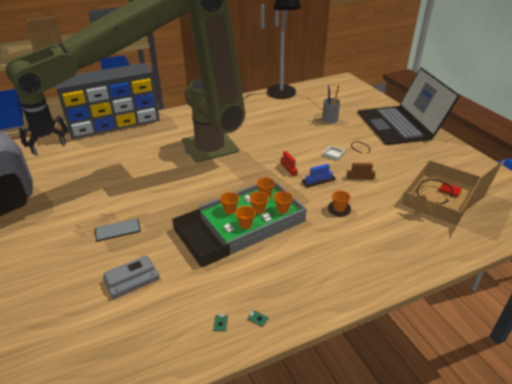

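View pics/wrist0.png

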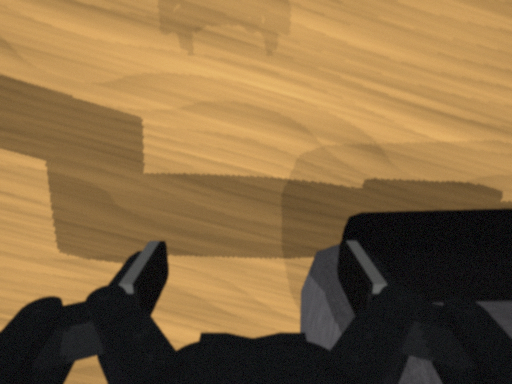

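```bash
python3 - <<'E'
from h import *
im,d=arm.get_image('top'); k=K('top'); P=cloud('top',d,k); np.save('pics/P0.npy',P); cv2.imwrite('pics/top1.png',im[:,:,::-1])
z=P[...,2]; print('table z',np.nanmedian(z[250:300,60:100]), z[40:60,150:200].mean())
big=cv2.resize(im[100:260,100:360],None,fx=3,fy=3,interpolation=cv2.INTER_CUBIC)
cv2.imwrite('pics/crop1.png',big[:,:,::-1])
for t in('cup1','chip0','scraper','rest','coaster','tray_floor','trough_floor','phone','housing','shell'):
    for r in arm.mark_of('top',t): print(t,round(r['score'],2),np.round(r['uv'],1))
for t in('cup1','chip0','scraper','rest'):
    for r in arm.regions_of('top',t):
        m=r['mask']; zz=z[m]
        print('reg',t,round(r['score'],2),np.round(r['uv'],1),m.sum(),'zmax',np.round(np.nanpercentile(zz,[5,50,95]),3))
E
```

```text
table z 0.0008972992627693799 nan
cup1 0.9 [222.8 148.4]
cup1 0.88 [275.8 145.5]
cup1 0.83 [150.8 138.1]
cup1 0.75 [227.2 186.6]
cup1 0.73 [282.2 175.8]
cup1 0.58 [250.4 163.4]
chip0 0.56 [253.  187.8]
chip0 0.42 [293.3 142.6]
chip0 0.39 [248.6 145.1]
chip0 0.29 [282.4 177.5]
scraper 0.76 [170.5 246.2]
scraper 0.72 [256.5 161.2]
scraper 0.55 [ 90.  186.7]
scraper 0.52 [141.5 200.1]
rest 0.87 [140.8 203.8]
rest 0.46 [275.1 143.8]
tray_floor 0.59 [256.8 165.2]
tray_floor 0.4 [142.8 201.6]
tray_floor 0.3 [293.6 142.9]
trough_floor 0.63 [324.5 155.7]
trough_floor 0.33 [293.8 144.5]
phone 0.63 [402.1 211.6]
housing 0.95 [403.6 134.6]
shell 0.94 [ 91.4 253.3]
shell 0.26 [255.7 166.4]
reg cup1 0.96 [217.1 148.7] 447 zmax [0.059 0.066 0.098]
reg cup1 0.92 [275.  140.2] 456 zmax [0.06  0.069 0.098]
reg cup1 0.87 [284.4 177.7] 441 zmax [0.059 0.066 0.098]
reg cup1 0.8 [146.7 137.2] 497 zmax [0.005 0.033 0.065]
reg cup1 0.78 [249.7 158.4] 422 zmax [0.059 0.066 0.097]
reg cup1 0.62 [225.7 187.2] 453 zmax [0.06  0.069 0.098]
reg cup1 0.32 [247.4 147.3] 56 zmax [0.046 0.055 0.058]
reg chip0 0.52 [247.2 146.1] 37 zmax [0.047 0.055 0.059]
reg chip0 0.27 [276.4 140.2] 460 zmax [0.059 0.067 0.098]
reg scraper 0.67 [166.9 246.5] 460 zmax [0.001 0.044 0.07 ]
reg scraper 0.66 [145.1 199.2] 319 zmax [0.012 0.07  0.075]
reg scraper 0.62 [ 85.3 185.3] 505 zmax [0.    0.036 0.07 ]
reg rest 0.61 [138.6 197.4] 365 zmax [0.    0.007 0.034]
```

View pics/crop1.png

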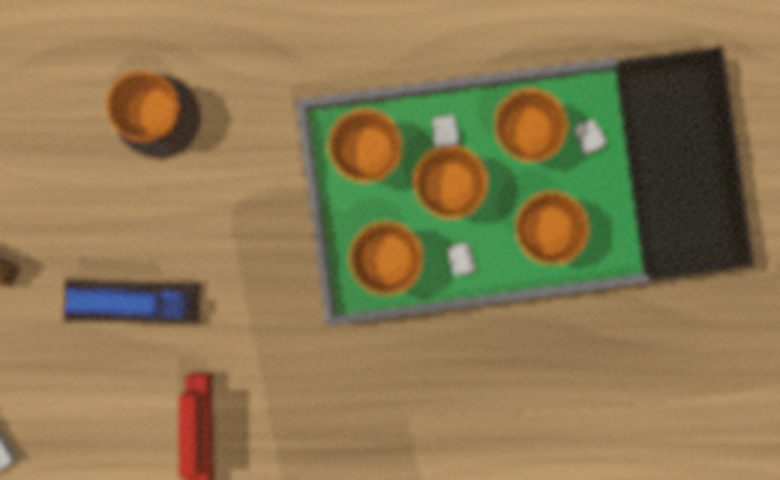

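```bash
cat >> h.py <<'E'
from scipy.optimize import least_squares
def rims(P,zlo,zhi,box):
    z=P[...,2]; m=(z>zlo)&(z<zhi)
    mm=np.zeros_like(m); r0,r1,c0,c1=box; mm[r0:r1,c0:c1]=m[r0:r1,c0:c1]
    m2=cv2.dilate(mm.astype(np.uint8),np.ones((3,3)))
    n,l=cv2.connectedComponents(m2,connectivity=8); out=[]
    for i in range(1,n):
        q=P[(l==i)&mm]
        if len(q)<25: continue
        f=least_squares(lambda c:np.hypot(q[:,0]-c[0],q[:,1]-c[1])-.0325,q[:,:2].mean(0),loss='soft_l1',f_scale=.002)
        out.append((f.x,len(q),np.sqrt(np.mean(f.fun**2)),np.median(q[:,2])))
    return out
E
python3 - <<'E'
from h import *
P=np.load('pics/P0.npy')
im=cv2.imread('pics/top1.png')[:,:,::-1].astype(int)
for o in rims(P,.090,.105,(100,220,195,360)): print('cup',np.round(o[0],4),o[1:])
for o in rims(P,.057,.072,(115,165,125,180)): print('cup0',np.round(o[0],4),o[1:])
z=P[...,2]
# tray floor green
g=(im[...,1]>im[...,0]+40)&(im[...,1]>im[...,2]+20)
g[:100]=0;g[220:]=0
q=P[g&(abs(z-.04)<.008)]; print('floor z',np.median(q[:,2]))
print('tray rect',cv2.minAreaRect((q[:,:2]*1000).astype(np.float32)))
# scraper
b=(im[...,2]>im[...,0]+50)&(im[...,2]>im[...,1]+30); b[:180]=0;b[220:]=0;b[:,:110]=0;b[:,180:]=0
q=P[b&(z>.055)]; print('ridge rect',cv2.minAreaRect((q[:,:2]*1000).astype(np.float32)),q[:,2].mean(), len(q))
q=P[b&(z>.02)]; print('scr rect',cv2.minAreaRect((q[:,:2]*1000).astype(np.float32)))
# chips white on tray
w=(im.min(2)>140); w[:100]=0;w[220:]=0;w[:,:200]=0;w[:,360:]=0
n,l,s,c=cv2.connectedComponentsWithStats(w.astype(np.uint8))
for i in range(1,n): 
    if s[i,4]>8: print('chip',c[i],s[i,4],np.nanmedian(P[l==i],0))
E
```

```text
cup [ 0.5951 -0.0866] (106, np.float64(0.0017175408059736496), np.float64(0.09676287554415663))
cup [0.577  0.0636] (114, np.float64(0.0018534189748143325), np.float64(0.09682408102352952))
cup [ 0.5438 -0.0134] (113, np.float64(0.0018363939412560735), np.float64(0.09676267522951465))
cup [ 0.5016 -0.1049] (114, np.float64(0.0018853493147447103), np.float64(0.09660874325480573))
cup [0.4751 0.0454] (115, np.float64(0.0019017133076355585), np.float64(0.09675343825533889))
cup0 [0.6212 0.2737] (109, np.float64(0.0016929755779735883), np.float64(0.06284027939281533))
floor z 0.04046082751620195
tray rect ((542.587890625, -40.6326904296875), (198.93360900878906, 296.175048828125), 7.366633892059326)
ridge rect ((437.65704345703125, 299.3506164550781), (78.72124481201172, 17.927034378051758), 86.98734283447266) 0.07190309533276161 186
scr rect ((438.28265380859375, 300.7385559082031), (107.39655303955078, 20.237855911254883), 89.47026062011719)
chip [247.94827586 143.05172414] 58 [ 0.59903776 -0.01034624  0.05475652]
chip [297.08888889 145.31111111] 45 [ 0.59225087 -0.15050795  0.0545511 ]
chip [253.05454545 185.89090909] 55 [ 0.47664915 -0.02352815  0.05510245]
```

```bash
cat >> h.py <<'E'
def delta(x,y,z,th):
    s=arm.sense(); p=s['ee_pos']; r=R.from_quat(s['tool_rot'])
    a=np.radians(th); c,sn=np.cos(a),np.sin(a)
    rt=R.from_matrix(np.array([[-sn,c,0],[c,sn,0],[0,0,-1]]))
    d=r.inv().apply(np.array([x,y,z])-p); rv=(r.inv()*rt).as_rotvec(degrees=True)
    n=max(np.linalg.norm(d)/.0625,np.linalg.norm(rv)/10.7)
    print(' '.join('%.3f'%v for v in d),' '.join('%.1f'%v for v in rv),'| rows %.1f'%n,'|pos',np.round(p,4),'t',round(s['t'],2),'w',round(s['grip_width'],4),'F',np.round(s['wrist_force'],1),'q6',round(s['joints'][5],2))
E
python3 -c "
from h import *
delta(.577,.064,.14,-60)"
```

```text
0.573 -0.557 0.091 0.0 0.0 -14.5 | rows 12.9 |pos [ 0.1738 -0.6263  0.2314] t 0.9 w 0.0856 F [-0.4  0.4 -0.3] q6 -0.08
```

Emit:
{"op": "send_rows", "data": {
  "plan": "0.573 -0.557 0.05 0 0 -14.5;0.573 -0.557 0.05 0 0 -14.5;0.573 -0.557 0.05 0 0 -14.5;0.573 -0.557 0.05 0 0 -14.5;0.573 -0.557 0.05 0 0 -14.5",
  "gripper": -1,
  "squeeze": 30
}}

```text
t: 1.52
ee_pos: [0.3319, -0.3553, 0.2119]
tool_rot: [0.966, 0.259, 0.0, 0.0]
wrist_force: [1.3, 0.5, 0.1]
grip_width: 0.0854
```

```bash
python3 -c "
from h import *
delta(.577,.064,.18,-60)"
```

```text
0.422 -0.241 0.032 0.1 -0.0 -0.0 | rows 7.8 |pos [ 0.3319 -0.3553  0.2119] t 1.52 w 0.0854 F [1.3 0.5 0.1] q6 0.12
```

Emit:
{"op": "send_rows", "data": {
  "plan": "0.422 -0.241 0.032 0 0 0;0.422 -0.241 0.032 0 0 0;0.422 -0.241 0.032 0 0 0;0.422 -0.241 0.032 0 0 0;0.422 -0.241 0.032 0 0 0"
}}

```text
t: 2.15
ee_pos: [0.4892, -0.0858, 0.1918]
tool_rot: [0.966, 0.259, 0.001, 0.001]
wrist_force: [1.3, -0.9, -0.1]
grip_width: 0.0849
```

```bash
python3 -c "
from h import *
delta(.577,.064,.14,-60)"
```

```text
0.151 -0.086 0.052 0.1 -0.1 -0.0 | rows 2.9 |pos [ 0.4892 -0.0858  0.1918] t 2.15 w 0.0849 F [ 1.3 -0.9 -0.1] q6 0.77
```

Emit:
{"op": "send_rows", "data": {
  "plan": "0.151 -0.086 0.052 0.1 -0.1 0;0.151 -0.086 0.052 0.1 -0.1 0;0.151 -0.086 0.052 0.1 -0.1 0;0.151 -0.086 0.052 0.1 -0.1 0;0.151 -0.086 0.052 0.1 -0.1 0"
}}

```text
t: 2.78
ee_pos: [0.577, 0.064, 0.1398]
tool_rot: [0.966, 0.259, -0.0, 0.0]
wrist_force: [0.7, 0.5, 0.5]
grip_width: 0.0854
```

```bash
python3 -c "
from h import *
delta(.577,.064,.14,-60);delta(.577,.064,.071,-60)
im,d=snap('wrist','w1.png');P=cloud('wrist',d)
for o in rims(P,.088,.105,(0,384,0,512)): print('cup',np.round(o[0],4),o[1:])
"
```

```text
-0.000 0.000 -0.000 0.0 0.1 0.0 | rows 0.0 |pos [0.577  0.064  0.1398] t 2.77 w 0.0854 F [0.7 0.5 0.5] q6 1.07
0.000 -0.000 0.069 0.0 0.1 0.0 | rows 1.1 |pos [0.577  0.064  0.1398] t 2.77 w 0.0854 F [0.7 0.5 0.5] q6 1.07
cup [0.5802 0.0618] (2302, np.float64(0.0020832245549231494), np.float64(0.09697531474262198))
cup [ 0.5944 -0.0892] (1564, np.float64(0.001454918795571214), np.float64(0.09534008632328383))
cup [ 0.5472 -0.0165] (1665, np.float64(0.0016934181701175387), np.float64(0.09553368663898484))
cup [0.4765 0.0416] (1195, np.float64(0.0018167341991760899), np.float64(0.09623522450169167))
cup [ 0.5028 -0.105 ] (344, np.float64(0.001162537771954356), np.float64(0.09427452432874252))
```

View pics/w1.png

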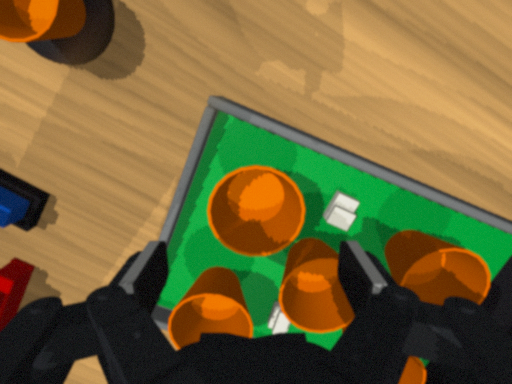

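Emit:
{"op": "send_rows", "data": {
  "plan": "0 -0.002 0.04 0 0 0;0 -0.002 0.069 0 0 0;0 -0.002 0.069 0 0 0"
}}

```text
t: 3.2
ee_pos: [0.5739, 0.0637, 0.0694]
tool_rot: [0.966, 0.257, -0.002, 0.0]
wrist_force: [-0.3, 0.1, 0.9]
grip_width: 0.0854
```

Emit:
{"op": "send_rows", "data": {
  "plan": "0 0 0 0 0 0;0 0 0 0 0 0;0 0 0 0 0 0;0 0 0 0 0 0;0 0 0 0 0 0",
  "gripper": 1,
  "squeeze": 25
}}

```text
t: 3.82
ee_pos: [0.5759, 0.0633, 0.0721]
tool_rot: [0.966, 0.258, 0.0, 0.001]
wrist_force: [0.1, -1.9, 6.7]
grip_width: 0.0651
```

```bash
python3 -c "
from h import *
delta(.577,.064,.16,-60)
im,d=snap('wrist','w2.png')
"
```

```text
0.001 0.000 -0.088 0.1 0.0 -0.2 | rows 1.4 |pos [0.5759 0.0633 0.0721] t 3.83 w 0.0651 F [ 0.1 -1.9  6.7] q6 1.07
```

View pics/w2.png

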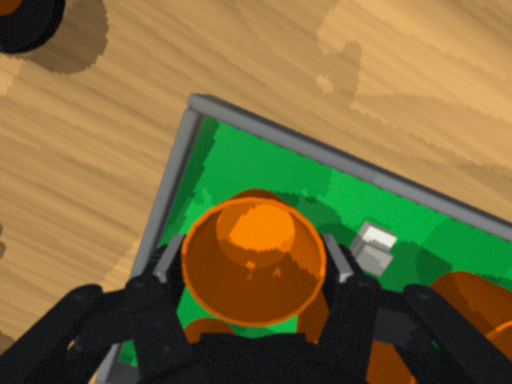

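Emit:
{"op": "send_rows", "data": {
  "plan": "0 0 -0.03 0 0 0;0 0 -0.06 0 0 0;0 0 -0.09 0 0 0;0 0 -0.09 0 0 0"
}}

```text
t: 4.38
ee_pos: [0.5778, 0.0637, 0.1655]
tool_rot: [0.966, 0.258, 0.003, 0.002]
wrist_force: [0.0, 0.1, -0.9]
grip_width: 0.0651
```

```bash
python3 -c "
from h import *
delta(.6212,.2737,.16,-60)
im,d=snap('wrist','w3.png');P=cloud('wrist',d)
for o in rims(P,.17,.21,(0,384,0,512)): print('cup',np.round(o[0],4),o[1:])
for o in rims(P,.05,.08,(0,384,0,512)): print('cup0',np.round(o[0],4),o[1:])
"
```

```text
0.142 -0.161 0.005 0.3 -0.3 -0.1 | rows 3.4 |pos [0.5778 0.0637 0.1655] t 4.38 w 0.0651 F [ 0.   0.1 -0.9] q6 1.07
cup [0.5816 0.0657] (11208, np.float64(0.0038448994465304664), np.float64(0.18699809997884245))
cup0 [0.6232 0.2717] (1176, np.float64(0.0014670613567940975), np.float64(0.05810286544026265))
cup0 [0.6074 0.0457] (4564, np.float64(0.07631721341959341), np.float64(0.0575641563153613))
cup0 [ 0.5622 -0.0177] (371, np.float64(0.004648435995455535), np.float64(0.0538435246604827))
cup0 [ 0.593  -0.0962] (610, np.float64(0.002144466618421915), np.float64(0.06702554556918389))
cup0 [ 0.5975 -0.0784] (2165, np.float64(0.007106577838038354), np.float64(0.06520472571999711))
cup0 [0.481  0.0407] (357, np.float64(0.0009273246745921974), np.float64(0.07603448735825616))
cup0 [0.3341 0.2525] (143, np.float64(0.0014176250600240637), np.float64(0.05370873081777461))
cup0 [ 0.4045 -0.0268] (222, np.float64(0.0016746373182715908), np.float64(0.05663686658380408))
cup0 [ 0.5024 -0.1014] (306, np.float64(0.0011410043731738004), np.float64(0.07448582921379515))
cup0 [ 0.4264 -0.1996] (126, np.float64(0.001346247943637943), np.float64(0.05757877297042578))
```

View pics/w3.png

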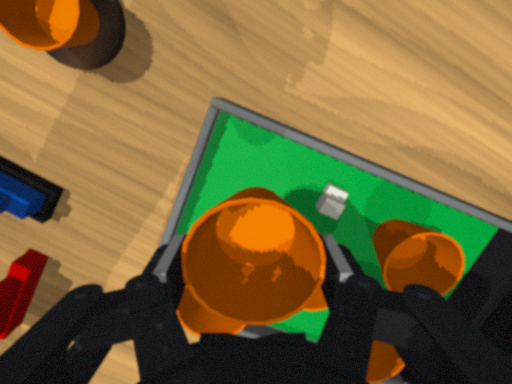

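Emit:
{"op": "send_rows", "data": {
  "plan": "0.142 -0.160 0.005 0.2 -0.2 0;0.142 -0.160 0.005 0.2 -0.2 0;0.142 -0.160 0.005 0.2 -0.2 0;0.142 -0.160 0.005 0.2 -0.2 0;0.142 -0.160 0.005 0.2 -0.2 0"
}}

```text
t: 5.05
ee_pos: [0.619, 0.2741, 0.1555]
tool_rot: [0.966, 0.259, -0.003, 0.0]
wrist_force: [-0.1, -0.1, -0.1]
grip_width: 0.0648
```

```bash
python3 -c "
from h import *
delta(.622,.273,.07,-60)
im,d=snap('wrist','w4.png');P=cloud('wrist',d)
for o in rims(P,.05,.075,(0,384,0,512)): print('cup0',np.round(o[0],4),o[1:])
"
```

```text
0.003 0.003 0.086 -0.0 0.3 -0.0 | rows 1.4 |pos [0.619  0.2741 0.1555] t 5.05 w 0.0648 F [-0.1 -0.1 -0.1] q6 1.39
cup0 [0.6212 0.2704] (922, np.float64(0.0025623602282617525), np.float64(0.06335030095598941))
cup0 [0.4628 0.4577] (1263, np.float64(0.003931093689199219), np.float64(0.06329425021867163))
cup0 [0.6106 0.0776] (1777, np.float64(0.021653921835162186), np.float64(0.06009157017394748))
cup0 [ 0.6342 -0.0229] (155, np.float64(0.003783813734924788), np.float64(0.05159463756481236))
cup0 [0.4667 0.0418] (187, np.float64(0.0012169138990374253), np.float64(0.06019941359306927))
```

View pics/w4.png

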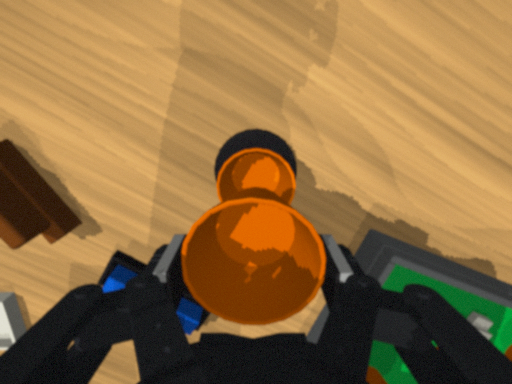

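Emit:
{"op": "send_rows", "data": {
  "plan": "0.002 0.002 0.035 0 0.3 0;0.002 0.002 0.065 0 0.3 0;0.002 0.002 0.085 0 0.3 0;0.002 0.002 0.085 0 0.3 0"
}}

```text
t: 5.6
ee_pos: [0.62, 0.2703, 0.0685]
tool_rot: [0.966, 0.257, -0.002, 0.0]
wrist_force: [0.1, -0.3, -0.3]
grip_width: 0.0651
```

Emit:
{"op": "send_rows", "data": {
  "plan": "0 0 0.004 0 0 0;0 0 0.008 0 0 0;0 0 0.008 0 0 0"
}}

```text
t: 5.98
ee_pos: [0.6203, 0.2704, 0.0611]
tool_rot: [0.966, 0.257, -0.002, -0.0]
wrist_force: [-0.3, 1.0, -0.7]
grip_width: 0.0647
```

Emit:
{"op": "send_rows", "data": {
  "plan": "0 0 0.002 0 0 0;0 0 0.003 0 0 0;0 0 0.003 0 0 0"
}}

```text
t: 6.35
ee_pos: [0.6212, 0.2714, 0.0602]
tool_rot: [0.966, 0.257, -0.0, -0.001]
wrist_force: [-2.6, 1.3, 5.9]
grip_width: 0.065
```

Seated (force 6 N). Release.

Emit:
{"op": "send_rows", "data": {
  "plan": "0 0 0 0 0 0;0 0 0 0 0 0;0 0 0 0 0 0;0 0 0 0 0 0",
  "gripper": -1
}}

```text
t: 6.85
ee_pos: [0.6211, 0.2712, 0.0598]
tool_rot: [0.966, 0.257, -0.001, -0.001]
wrist_force: [0.5, 0.3, -0.5]
grip_width: 0.0856
```

Emit:
{"op": "send_rows", "data": {
  "plan": "0 0 -0.04 0 0 0;0 0 -0.1 0 0 0;0 0 -0.11 0 0 0;0 0 -0.11 0 0 0"
}}

```text
t: 7.35
ee_pos: [0.6218, 0.2713, 0.171]
tool_rot: [0.966, 0.257, 0.001, -0.001]
wrist_force: [-0.9, 0.4, -0.7]
grip_width: 0.0855
```

```bash
python3 -c "
from h import *
im,d=snap('wrist','w5.png');P=cloud('wrist',d)
for o in rims(P,.075,.1,(0,384,0,512)): print('cup',np.round(o[0],4),o[1:])
delta(.477,.044,.145,-80)
"
```

```text
cup [0.623  0.2712] (1473, np.float64(0.002027725248784297), np.float64(0.08312260844422001))
cup [ 0.547  -0.0183] (216, np.float64(0.0012558180189583797), np.float64(0.08349064572992666))
-0.238 0.125 0.024 -0.1 0.1 19.8 | rows 4.3 |pos [0.6208 0.271  0.169 ] t 7.4 w 0.0852 F [ 0.1 -0.3  0.2] q6 1.38
```

View pics/w5.png

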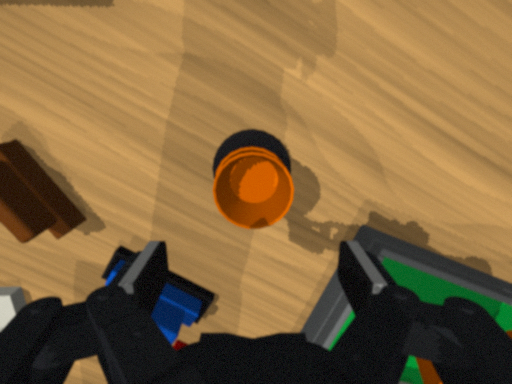

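Emit:
{"op": "send_rows", "data": {
  "plan": "-0.239 0.125 0.024 0 0 19.8;-0.239 0.125 0.024 0 0 19.8;-0.239 0.125 0.024 0 0 19.8;-0.239 0.125 0.024 0 0 19.8;-0.239 0.125 0.024 0 0 19.8"
}}

```text
t: 8.02
ee_pos: [0.472, 0.0418, 0.1418]
tool_rot: [0.996, 0.086, -0.004, -0.0]
wrist_force: [0.7, 0.7, -0.5]
grip_width: 0.0856
```

```bash
python3 -c "
from h import *
im,d=snap('wrist','w6.png');P=cloud('wrist',d)
for o in rims(P,.088,.105,(0,384,0,512)): print('cup',np.round(o[0],4),o[1:])
delta(.476,.044,.071,-80)
"
```

```text
cup [ 0.5973 -0.0907] (1451, np.float64(0.0014742815569880436), np.float64(0.0972677041221765))
cup [ 0.5447 -0.015 ] (3096, np.float64(0.0020860355895223255), np.float64(0.09687323973247781))
cup [0.4778 0.0426] (2268, np.float64(0.002072761483133708), np.float64(0.0968534030411692))
cup [ 0.503 -0.107] (2587, np.float64(0.002042845805423109), np.float64(0.09478986996114475))
0.005 -0.002 0.071 -0.0 0.5 -0.1 | rows 1.1 |pos [0.472  0.0411 0.1421] t 8.07 w 0.0852 F [ 0.4 -0.1 -1.3] q6 1.37
```

View pics/w6.png

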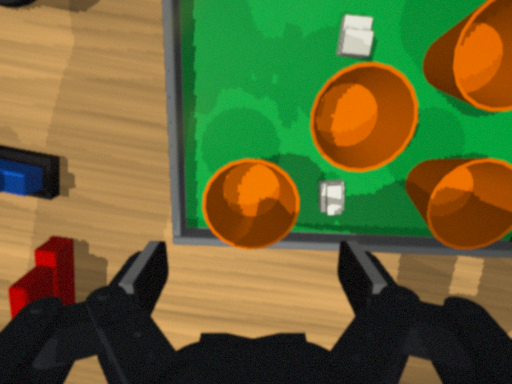

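Emit:
{"op": "send_rows", "data": {
  "plan": "0.006 -0.002 0.02 0 0.5 0;0.006 -0.002 0.05 0 0.5 0;0.006 -0.002 0.071 0 0.5 0;0.006 -0.002 0.071 0 0.5 0"
}}

```text
t: 8.57
ee_pos: [0.4752, 0.0448, 0.0683]
tool_rot: [0.996, 0.087, -0.003, -0.001]
wrist_force: [1.5, -0.5, -1.2]
grip_width: 0.0854
```

Emit:
{"op": "send_rows", "data": {
  "plan": "0 0 0 0 0 0;0 0 0 0 0 0;0 0 0 0 0 0;0 0 0 0 0 0",
  "gripper": 1
}}

```text
t: 9.07
ee_pos: [0.4759, 0.0449, 0.0692]
tool_rot: [0.996, 0.087, -0.002, -0.001]
wrist_force: [-0.1, 0.7, 2.2]
grip_width: 0.0641
```

Emit:
{"op": "send_rows", "data": {
  "plan": "0 0 -0.03 0 0 0;0 0 -0.06 0 0 0;0 0 -0.1 0 0 0;0 0 -0.11 0 0 0"
}}

```text
t: 9.57
ee_pos: [0.4778, 0.0446, 0.1821]
tool_rot: [0.996, 0.087, 0.001, -0.001]
wrist_force: [0.2, -0.5, -1.0]
grip_width: 0.0641
```

```bash
python3 -c "
from h import *
im,d=snap('wrist','w7.png')
delta(.622,.272,.185,-60)
"
```

```text
0.181 -0.199 -0.003 -0.1 -0.1 -20.1 | rows 4.3 |pos [0.4776 0.0446 0.1818] t 9.62 w 0.0646 F [ 0.3 -0.3  0.5] q6 1.38
```

View pics/w7.png

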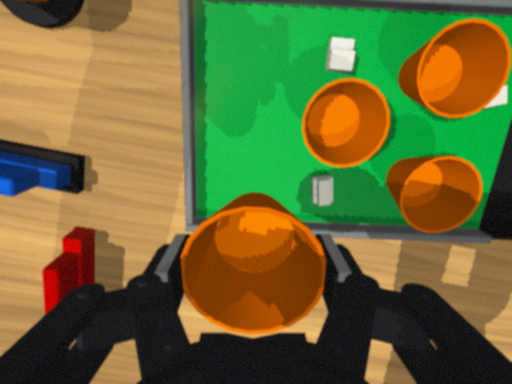

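Emit:
{"op": "send_rows", "data": {
  "plan": "0.181 -0.199 0.01 0 0 -20;0.181 -0.199 0.01 0 0 -20;0.181 -0.199 0.01 0 0 -20;0.181 -0.199 0.01 0 0 -20;0.181 -0.199 0.01 0 0 -20"
}}

```text
t: 10.25
ee_pos: [0.6215, 0.2744, 0.1686]
tool_rot: [0.966, 0.259, -0.001, -0.001]
wrist_force: [0.1, -1.1, -0.7]
grip_width: 0.0637
```

```bash
python3 -c "
from h import *
im,d=snap('wrist','w8.png')
delta(.622,.272,.084,-60)
"
```

```text
-0.001 0.003 0.085 -0.1 0.1 0.1 | rows 1.4 |pos [0.6218 0.275  0.1686] t 10.3 w 0.064 F [-0.7  0.5 -0.7] q6 1.38
```

View pics/w8.png

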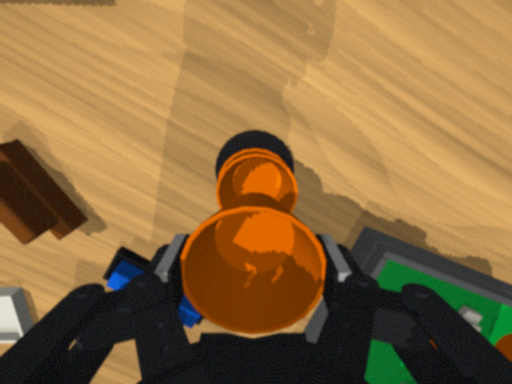

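Emit:
{"op": "send_rows", "data": {
  "plan": "0 0.003 0.035 0 0 0;0 0.003 0.065 0 0 0;0 0.003 0.084 0 0 0;0 0.003 0.084 0 0 0"
}}

```text
t: 10.8
ee_pos: [0.6223, 0.2718, 0.0828]
tool_rot: [0.966, 0.259, -0.002, -0.001]
wrist_force: [-0.3, 0.5, -0.1]
grip_width: 0.0639
```

Emit:
{"op": "send_rows", "data": {
  "plan": "0 0 0.002 0 0 0;0 0 0.003 0 0 0;0 0 0.003 0 0 0"
}}

```text
t: 11.18
ee_pos: [0.6225, 0.2718, 0.0802]
tool_rot: [0.966, 0.259, -0.002, -0.001]
wrist_force: [0.0, 0.3, -0.4]
grip_width: 0.0636
```

Emit:
{"op": "send_rows", "data": {
  "plan": "0 0 0.002 0 0 0;0 0 0.003 0 0 0;0 0 0.003 0 0 0"
}}

```text
t: 11.55
ee_pos: [0.6238, 0.2724, 0.0801]
tool_rot: [0.966, 0.259, -0.0, -0.001]
wrist_force: [-2.0, -0.7, 6.6]
grip_width: 0.0639
```

Emit:
{"op": "send_rows", "data": {
  "plan": "0 0 0 0 0 0;0 0 0 0 0 0;0 0 0 0 0 0;0 0 0 0 0 0",
  "gripper": -1
}}

```text
t: 12.05
ee_pos: [0.6236, 0.2723, 0.0796]
tool_rot: [0.966, 0.259, -0.001, -0.001]
wrist_force: [0.4, -0.6, -0.6]
grip_width: 0.0854
```

Emit:
{"op": "send_rows", "data": {
  "plan": "0 0 -0.04 0 0 0;0 0 -0.09 0 0 0;0 0 -0.1 0 0 0;0 0 -0.1 0 0 0"
}}

```text
t: 12.55
ee_pos: [0.6241, 0.2722, 0.1803]
tool_rot: [0.966, 0.259, 0.0, -0.001]
wrist_force: [0.5, -0.9, -0.6]
grip_width: 0.0855
```

```bash
python3 -c "
from h import *
im,d=snap('wrist','w9.png');P=cloud('wrist',d)
for o in rims(P,.098,.12,(0,384,0,512)): print('cup',np.round(o[0],4),o[1:])
delta(.545,-.014,.145,0-180);delta(.545,-.014,.145,-170); print(arm.sense()['joints'])
"
```

```text
cup [0.6245 0.2709] (1533, np.float64(0.0018996514471116472), np.float64(0.1054722924187558))
-0.211 0.208 0.033 0.0 0.2 120.1 | rows 11.2 |pos [0.6232 0.272  0.1785] t 12.6 w 0.0852 F [-0.5 -0.1 -0.3] q6 1.38
-0.211 0.208 0.033 0.0 0.2 110.1 | rows 10.3 |pos [0.6232 0.272  0.1785] t 12.6 w 0.0852 F [-0.5 -0.1 -0.3] q6 1.38
[0.33180419 0.22509992 1.62572507 0.00196066 1.29321801 1.37753203]
```

View pics/w9.png

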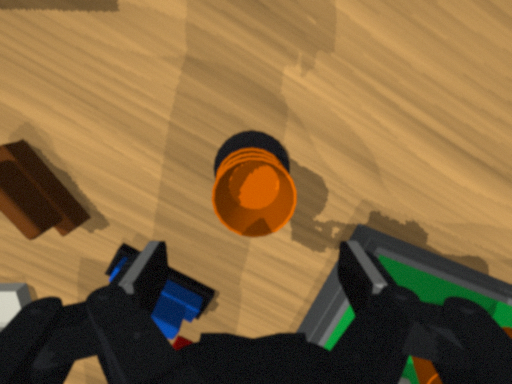

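```bash
python3 -c "
from h import *
delta(.596,-.088,.145,-60)
"
```

```text
-0.204 0.298 0.033 -0.1 0.1 0.1 | rows 5.8 |pos [0.6232 0.272  0.1785] t 12.6 w 0.0852 F [-0.5 -0.1 -0.3] q6 1.38
```

Emit:
{"op": "send_rows", "data": {
  "plan": "-0.204 0.298 0.033 0 0 0;-0.204 0.298 0.033 0 0 0;-0.204 0.298 0.033 0 0 0;-0.204 0.298 0.033 0 0 0;-0.204 0.298 0.033 0 0 0"
}}

```text
t: 13.22
ee_pos: [0.5977, -0.0397, 0.1469]
tool_rot: [0.966, 0.259, -0.003, -0.002]
wrist_force: [0.3, -0.1, 0.8]
grip_width: 0.0853
```

```bash
python3 -c "
from h import *
delta(.596,-.088,.145,-60)
"
```

```text
-0.026 0.041 0.002 -0.3 0.3 0.1 | rows 0.8 |pos [ 0.5977 -0.0397  0.1469] t 13.22 w 0.0853 F [ 0.3 -0.1  0.8] q6 0.89
```

Emit:
{"op": "send_rows", "data": {
  "plan": "-0.026 0.041 0.002 -0.3 0.3 0;-0.026 0.041 0.002 -0.3 0.3 0;-0.026 0.041 0.002 -0.3 0.3 0"
}}

```text
t: 13.6
ee_pos: [0.5947, -0.0877, 0.1429]
tool_rot: [0.966, 0.259, -0.001, -0.001]
wrist_force: [0.1, 0.4, 0.1]
grip_width: 0.0855
```

```bash
python3 -c "
from h import *
im,d=snap('wrist','w10.png');P=cloud('wrist',d)
for o in rims(P,.088,.105,(0,384,0,512)): print('cup',np.round(o[0],4),o[1:])
delta(.596,-.088,.073,-60)
"
```

```text
cup [ 0.5988 -0.0881] (2242, np.float64(0.002076431614158808), np.float64(0.09706977640662022))
cup [ 0.5466 -0.0173] (2098, np.float64(0.0018388506725165144), np.float64(0.09638066171380644))
cup [ 0.5039 -0.1079] (1429, np.float64(0.00203810355240919), np.float64(0.09592241872516932))
0.000 0.001 0.070 -0.1 0.1 0.1 | rows 1.1 |pos [ 0.5951 -0.0871  0.1435] t 13.65 w 0.0855 F [ 0.2  0.3 -0.3] q6 0.81
```

View pics/w10.png

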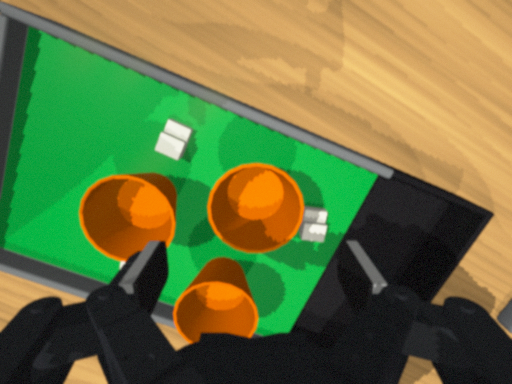

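Emit:
{"op": "send_rows", "data": {
  "plan": "0.001 0.002 0.02 0 0 0;0.001 0.002 0.05 0 0 0;0.001 0.002 0.07 0 0 0;0.001 0.002 0.07 0 0 0"
}}

```text
t: 14.15
ee_pos: [0.5953, -0.0873, 0.0708]
tool_rot: [0.966, 0.26, -0.003, -0.002]
wrist_force: [-0.5, -0.3, -0.4]
grip_width: 0.0856
```

Emit:
{"op": "send_rows", "data": {
  "plan": "0 0 0 0 0 0;0 0 0 0 0 0;0 0 0 0 0 0;0 0 0 0 0 0",
  "gripper": 1
}}

```text
t: 14.65
ee_pos: [0.5959, -0.0874, 0.0717]
tool_rot: [0.966, 0.26, -0.002, -0.002]
wrist_force: [0.1, 0.8, 4.2]
grip_width: 0.0652
```

Emit:
{"op": "send_rows", "data": {
  "plan": "0 0 -0.03 0 0 0;0 0 -0.06 0 0 0;0 0 -0.1 0 0 0;0 0 -0.13 0 0 0;0 0 -0.13 0 0 0"
}}

```text
t: 15.28
ee_pos: [0.5981, -0.0881, 0.2049]
tool_rot: [0.966, 0.26, 0.0, -0.0]
wrist_force: [-0.1, -0.4, -0.8]
grip_width: 0.0646
```

```bash
python3 -c "
from h import *
im,d=snap('wrist','w11.png')
delta(.623,.272,.2,-60)
"
```

```text
0.203 -0.298 0.003 -0.2 0.1 0.1 | rows 5.8 |pos [ 0.5969 -0.0877  0.2024] t 15.32 w 0.0645 F [-0.1  0.3 -0. ] q6 0.81
```

View pics/w11.png

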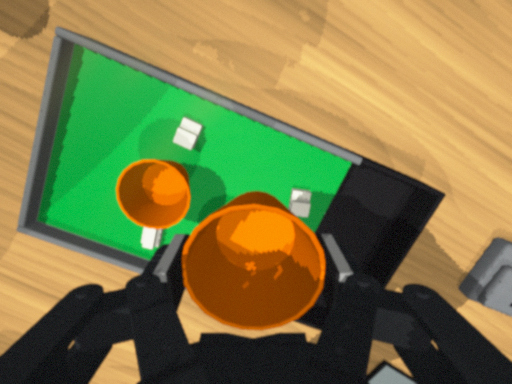

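Emit:
{"op": "send_rows", "data": {
  "plan": "0.203 -0.298 0.005 0 0 0;0.203 -0.298 0.005 0 0 0;0.203 -0.298 0.005 0 0 0;0.203 -0.298 0.005 0 0 0;0.203 -0.298 0.005 0 0 0"
}}

```text
t: 15.95
ee_pos: [0.6179, 0.2257, 0.1952]
tool_rot: [0.966, 0.26, -0.004, -0.001]
wrist_force: [0.9, -0.0, 0.2]
grip_width: 0.0647
```

```bash
python3 -c "
from h import *
delta(.623,.272,.18,-60)
"
```

```text
0.028 -0.037 0.015 -0.2 0.4 0.1 | rows 0.8 |pos [0.6179 0.2257 0.1952] t 15.95 w 0.0647 F [ 0.9 -0.   0.2] q6 1.31
```

Emit:
{"op": "send_rows", "data": {
  "plan": "0.028 -0.037 0.01 -0.2 0.4 0;0.028 -0.037 0.01 -0.2 0.4 0;0.028 -0.037 0.01 -0.2 0.4 0"
}}

```text
t: 16.32
ee_pos: [0.6225, 0.271, 0.1829]
tool_rot: [0.966, 0.26, -0.002, 0.0]
wrist_force: [-0.8, -0.7, -0.8]
grip_width: 0.0646
```

```bash
python3 -c "
from h import *
im,d=snap('wrist','w12.png')
delta(.623,.272,.107,-60)
"
```

```text
0.001 -0.001 0.077 -0.0 0.1 0.1 | rows 1.2 |pos [0.623  0.2706 0.1838] t 16.38 w 0.0647 F [-0.1 -0.2 -0.2] q6 1.38
```

View pics/w12.png

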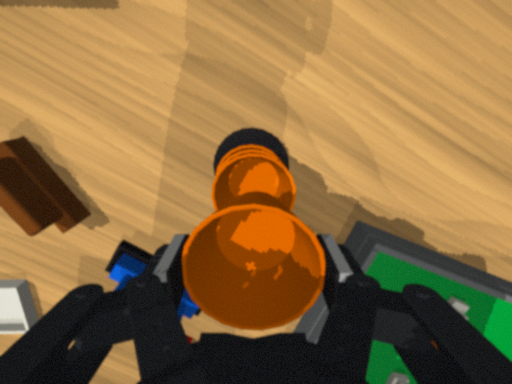

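Emit:
{"op": "send_rows", "data": {
  "plan": "0.001 0 0.03 0 0 0;0.001 0 0.06 0 0 0;0.001 0 0.076 0 0 0;0.001 0 0.076 0 0 0"
}}

```text
t: 16.88
ee_pos: [0.6232, 0.2698, 0.1066]
tool_rot: [0.966, 0.259, -0.002, 0.0]
wrist_force: [-0.6, 0.3, -0.2]
grip_width: 0.0648
```

Emit:
{"op": "send_rows", "data": {
  "plan": "0 0 0.003 0 0 0;0 0 0.004 0 0 0;0 0 0.004 0 0 0"
}}

```text
t: 17.25
ee_pos: [0.6239, 0.2701, 0.1039]
tool_rot: [0.966, 0.259, -0.001, 0.0]
wrist_force: [0.0, 0.9, 1.5]
grip_width: 0.0645
```

Emit:
{"op": "send_rows", "data": {
  "plan": "0 0 0.002 0 0 0;0 0 0.002 0 0 0"
}}

```text
t: 17.5
ee_pos: [0.6248, 0.2707, 0.1037]
tool_rot: [0.966, 0.259, 0.0, -0.0]
wrist_force: [-1.6, 0.8, 5.6]
grip_width: 0.0648
```

Emit:
{"op": "send_rows", "data": {
  "plan": "0 0 0 0 0 0;0 0 0 0 0 0;0 0 0 0 0 0;0 0 0 0 0 0",
  "gripper": -1
}}

```text
t: 18.0
ee_pos: [0.6246, 0.2706, 0.1034]
tool_rot: [0.966, 0.259, 0.0, -0.0]
wrist_force: [-0.6, 0.4, -0.8]
grip_width: 0.0855
```

Emit:
{"op": "send_rows", "data": {
  "plan": "0 0 -0.04 0 0 0;0 0 -0.08 0 0 0;0 0 -0.08 0 0 0"
}}

```text
t: 18.38
ee_pos: [0.627, 0.2714, 0.1886]
tool_rot: [0.966, 0.259, 0.004, -0.0]
wrist_force: [-0.2, 0.4, 0.6]
grip_width: 0.0854
```

```bash
python3 -c "
from h import *
im,d=snap('wrist','w13.png');P=cloud('wrist',d)
for o in rims(P,.115,.145,(0,384,0,512)): print('cup',np.round(o[0],4),o[1:])
delta(.503,-.106,.15,-60)
"
```

```text
cup [0.6251 0.2692] (2128, np.float64(0.0022570025335890876), np.float64(0.1252051064312923))
-0.295 0.265 0.035 0.0 -0.2 0.0 | rows 6.4 |pos [0.6257 0.271  0.1857] t 18.43 w 0.0849 F [-0.2  0.2 -1.1] q6 1.38
```

View pics/w13.png

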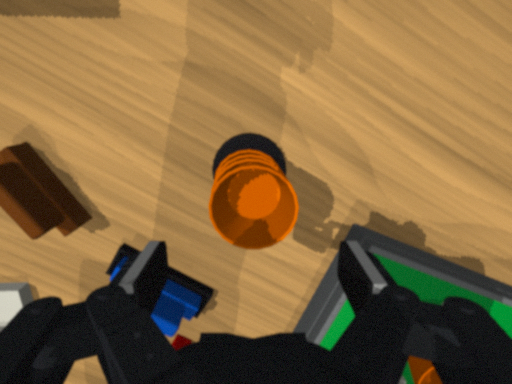

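Emit:
{"op": "send_rows", "data": {
  "plan": "-0.295 0.265 0.03 0 -0.2 0;-0.295 0.265 0.03 0 -0.2 0;-0.295 0.265 0.03 0 -0.2 0;-0.295 0.265 0.03 0 -0.2 0;-0.295 0.265 0.03 0 -0.2 0"
}}

```text
t: 19.05
ee_pos: [0.5269, -0.0276, 0.1586]
tool_rot: [0.966, 0.259, -0.001, -0.0]
wrist_force: [0.8, -0.5, 0.6]
grip_width: 0.0857
```

```bash
python3 -c "
from h import *
delta(.503,-.106,.145,-60)
"
```

```text
-0.060 0.056 0.014 -0.1 0.1 0.1 | rows 1.3 |pos [ 0.5269 -0.0276  0.1586] t 19.05 w 0.0857 F [ 0.8 -0.5  0.6] q6 0.89
```

Emit:
{"op": "send_rows", "data": {
  "plan": "-0.06 0.056 0.014 -0.1 0.1 0;-0.06 0.056 0.014 -0.1 0.1 0;-0.06 0.056 0.014 -0.1 0.1 0;-0.06 0.056 0.014 -0.1 0.1 0"
}}

```text
t: 19.55
ee_pos: [0.5027, -0.1054, 0.1438]
tool_rot: [0.966, 0.259, -0.0, -0.0]
wrist_force: [0.9, -0.3, 1.2]
grip_width: 0.0854
```

```bash
python3 -c "
from h import *
im,d=snap('wrist','w14.png');P=cloud('wrist',d)
for o in rims(P,.088,.105,(0,384,0,512)): print('cup',np.round(o[0],4),o[1:])
delta(.503,-.106,.073,-60)
"
```

```text
cup [ 0.5457 -0.0175] (3358, np.float64(0.0021900350674278674), np.float64(0.09676641858603095))
cup [ 0.5046 -0.1069] (2203, np.float64(0.002069981295328549), np.float64(0.09684534508771625))
-0.000 0.001 0.071 0.0 0.0 0.1 | rows 1.1 |pos [ 0.503  -0.1052  0.1441] t 19.6 w 0.0853 F [-0.4  0.2  0.3] q6 0.73
```

View pics/w14.png

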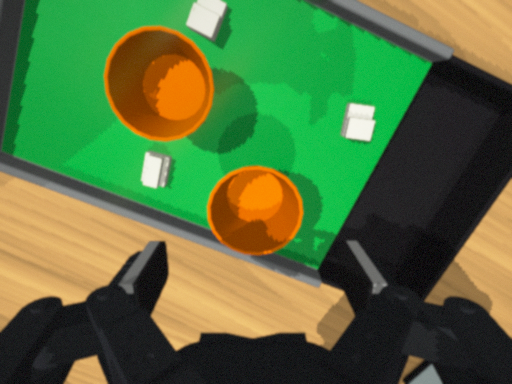

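Emit:
{"op": "send_rows", "data": {
  "plan": "0 0.001 0.02 0 0 0;0 0.001 0.05 0 0 0;0 0.001 0.071 0 0 0;0 0.001 0.071 0 0 0"
}}

```text
t: 20.1
ee_pos: [0.5024, -0.1045, 0.0713]
tool_rot: [0.965, 0.261, -0.002, -0.001]
wrist_force: [-0.6, 0.2, 0.1]
grip_width: 0.0854
```

Emit:
{"op": "send_rows", "data": {
  "plan": "0 0 0 0 0 0;0 0 0 0 0 0;0 0 0 0 0 0;0 0 0 0 0 0",
  "gripper": 1
}}

```text
t: 20.6
ee_pos: [0.5033, -0.1045, 0.0726]
tool_rot: [0.965, 0.261, -0.001, -0.001]
wrist_force: [-0.5, 3.0, 6.2]
grip_width: 0.0637
```

Emit:
{"op": "send_rows", "data": {
  "plan": "0 0 -0.03 0 0 0;0 0 -0.06 0 0 0;0 0 -0.1 0 0 0;0 0 -0.15 0 0 0;0 0 -0.15 0 0 0"
}}

```text
t: 21.22
ee_pos: [0.5061, -0.1058, 0.228]
tool_rot: [0.965, 0.26, 0.003, 0.002]
wrist_force: [0.2, -0.6, -0.1]
grip_width: 0.0639
```

```bash
python3 -c "
from h import *
im,d=snap('wrist','w15.png')
delta(.624,.271,.205,-60)
"
```

```text
0.292 -0.265 0.020 0.1 -0.1 0.2 | rows 6.3 |pos [ 0.5046 -0.1053  0.225 ] t 21.27 w 0.0639 F [-0.1 -0.3 -0.6] q6 0.73
```

View pics/w15.png

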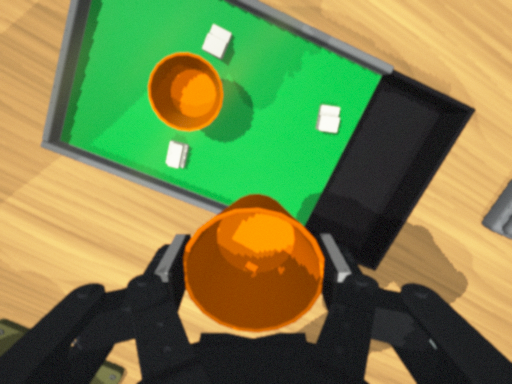

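Emit:
{"op": "send_rows", "data": {
  "plan": "0.292 -0.265 0.015 0 0 0;0.292 -0.265 0.015 0 0 0;0.292 -0.265 0.015 0 0 0;0.292 -0.265 0.015 0 0 0;0.292 -0.265 0.015 0 0 0"
}}

```text
t: 21.9
ee_pos: [0.5981, 0.1943, 0.21]
tool_rot: [0.965, 0.26, -0.0, 0.001]
wrist_force: [1.3, -0.7, -1.1]
grip_width: 0.0639
```

```bash
python3 -c "
from h import *
delta(.624,.271,.205,-60)
"
```

```text
0.061 -0.053 0.005 0.1 0.1 0.2 | rows 1.3 |pos [0.5981 0.1943 0.21  ] t 21.9 w 0.0639 F [ 1.3 -0.7 -1.1] q6 1.27
```

Emit:
{"op": "send_rows", "data": {
  "plan": "0.061 -0.053 0.005 0 0 0;0.061 -0.053 0.005 0 0 0;0.061 -0.053 0.005 0 0 0;0.061 -0.053 0.005 0 0 0"
}}

```text
t: 22.4
ee_pos: [0.6237, 0.2693, 0.204]
tool_rot: [0.966, 0.26, -0.001, 0.001]
wrist_force: [0.2, -0.8, -0.1]
grip_width: 0.0637
```

```bash
python3 -c "
from h import *
im,d=snap('wrist','w16.png')
delta(.624,.271,.13,-60)
"
```

```text
0.001 -0.002 0.075 0.1 0.1 0.1 | rows 1.2 |pos [0.624  0.2691 0.2046] t 22.45 w 0.0635 F [ 0.4 -0.4 -0.4] q6 1.37
```

View pics/w16.png

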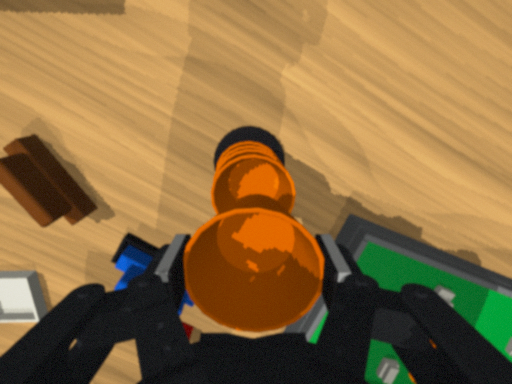

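Emit:
{"op": "send_rows", "data": {
  "plan": "0.001 -0.002 0.03 0 0 0;0.001 -0.002 0.06 0 0 0;0.001 -0.002 0.074 0 0 0;0.001 -0.002 0.074 0 0 0"
}}

```text
t: 22.95
ee_pos: [0.6233, 0.2701, 0.1298]
tool_rot: [0.966, 0.259, -0.002, 0.001]
wrist_force: [-0.9, 0.0, -0.8]
grip_width: 0.064
```

Emit:
{"op": "send_rows", "data": {
  "plan": "0 0 0.003 0 0 0;0 0 0.005 0 0 0;0 0 0.005 0 0 0"
}}

```text
t: 23.32
ee_pos: [0.6242, 0.2704, 0.1267]
tool_rot: [0.966, 0.259, -0.0, 0.001]
wrist_force: [0.3, -0.6, 4.6]
grip_width: 0.0639
```

Emit:
{"op": "send_rows", "data": {
  "plan": "0 0 0.001 0 0 0;0 0 0.001 0 0 0;0 0 0 0 0 0;0 0 0 0 0 0;0 0 0 0 0 0",
  "gripper": -1
}}

```text
t: 23.95
ee_pos: [0.6241, 0.2704, 0.1266]
tool_rot: [0.966, 0.259, -0.0, 0.001]
wrist_force: [-0.5, 0.5, -0.4]
grip_width: 0.0857
```

Emit:
{"op": "send_rows", "data": {
  "plan": "0 0 -0.04 0 0 0;0 0 -0.08 0 0 0;0 0 -0.08 0 0 0"
}}

```text
t: 24.32
ee_pos: [0.6266, 0.2714, 0.212]
tool_rot: [0.966, 0.259, 0.004, 0.001]
wrist_force: [0.3, 1.0, -0.0]
grip_width: 0.0858
```

```bash
python3 -c "
from h import *
im,d=snap('wrist','w17.png');P=cloud('wrist',d)
for o in rims(P,.135,.165,(0,384,0,512)): print('cup',np.round(o[0],4),o[1:])
delta(.545,-.015,.145,-60)
"
```

```text
cup [0.6243 0.2674] (2242, np.float64(0.0023986273360722663), np.float64(0.14630895042163358))
-0.213 0.207 0.064 0.2 -0.2 0.0 | rows 4.9 |pos [0.6253 0.2709 0.2091] t 24.38 w 0.0855 F [0.6 0.4 0. ] q6 1.38
```

View pics/w17.png

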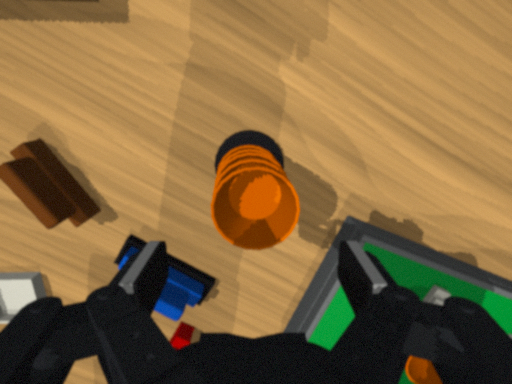

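Emit:
{"op": "send_rows", "data": {
  "plan": "-0.213 0.207 0.03 0.2 -0.2 0;-0.213 0.207 0.06 0.2 -0.2 0;-0.213 0.207 0.064 0.2 -0.2 0;-0.213 0.207 0.064 0.2 -0.2 0;-0.213 0.207 0.064 0.2 -0.2 0"
}}

```text
t: 25.0
ee_pos: [0.5426, -0.0167, 0.1424]
tool_rot: [0.966, 0.259, -0.002, -0.001]
wrist_force: [0.1, -1.3, 0.9]
grip_width: 0.0854
```

```bash
python3 -c "
from h import *
im,d=snap('wrist','w18.png');P=cloud('wrist',d)
for o in rims(P,.088,.105,(0,384,0,512)): print('cup',np.round(o[0],4),o[1:])
delta(.545,-.015,.073,-60)
"
```

```text
cup [ 0.5438 -0.0198] (1976, np.float64(0.0018537445687784114), np.float64(0.09515523535495349))
0.008 -0.003 0.067 -0.1 0.5 -0.2 | rows 1.1 |pos [ 0.5403 -0.021   0.1402] t 25.05 w 0.0851 F [-0.7 -3.8 -1.5] q6 0.91
```

View pics/w18.png

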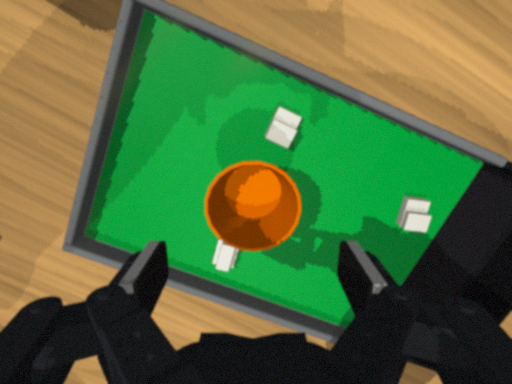

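Emit:
{"op": "send_rows", "data": {
  "plan": "0.008 -0.003 0.02 -0.1 0.5 0;0.008 -0.003 0.05 0 0.5 0;0.008 -0.003 0.067 0 0.5 0;0.008 -0.003 0.067 0 0.5 0"
}}

```text
t: 25.55
ee_pos: [0.5433, -0.0143, 0.0708]
tool_rot: [0.966, 0.258, -0.003, -0.002]
wrist_force: [0.5, 0.1, 0.3]
grip_width: 0.0854
```

Emit:
{"op": "send_rows", "data": {
  "plan": "0 0 0 0 0 0;0 0 0 0 0 0;0 0 0 0 0 0;0 0 0 0 0 0",
  "gripper": 1
}}

```text
t: 26.05
ee_pos: [0.5442, -0.0143, 0.072]
tool_rot: [0.966, 0.258, -0.002, -0.002]
wrist_force: [1.0, 0.4, 3.8]
grip_width: 0.0639
```

Emit:
{"op": "send_rows", "data": {
  "plan": "0 0 -0.03 0 0 0;0 0 -0.06 0 0 0;0 0 -0.11 0 0 0;0 0 -0.16 0 0 0;0 0 -0.16 0 0 0"
}}

```text
t: 26.68
ee_pos: [0.5474, -0.015, 0.2376]
tool_rot: [0.966, 0.258, 0.003, 0.0]
wrist_force: [0.1, 0.8, -1.1]
grip_width: 0.0636
```

```bash
python3 -c "
from h import *
im,d=snap('wrist','w19.png')
delta(.624,.271,.23,-60)
"
```

```text
0.210 -0.209 0.005 -0.1 -0.1 -0.1 | rows 4.7 |pos [ 0.5458 -0.0148  0.2343] t 26.73 w 0.0639 F [ 0.4 -0.3 -1.3] q6 0.92
```

View pics/w19.png

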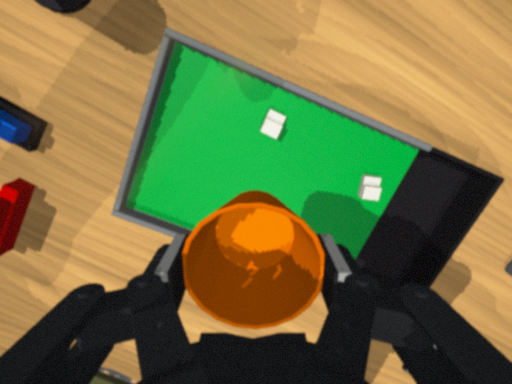

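Emit:
{"op": "send_rows", "data": {
  "plan": "0.21 -0.209 0.005 0 0 0;0.21 -0.209 0.005 0 0 0;0.21 -0.209 0.005 0 0 0;0.21 -0.209 0.005 0 0 0;0.21 -0.209 0.005 0 0 0"
}}

```text
t: 27.35
ee_pos: [0.6229, 0.2732, 0.2266]
tool_rot: [0.966, 0.258, -0.002, -0.001]
wrist_force: [0.7, 0.5, -0.4]
grip_width: 0.0639
```

Emit:
{"op": "send_rows", "data": {
  "plan": "0 0 0 0 0 0"
}}

```text
t: 27.48
ee_pos: [0.6219, 0.2757, 0.2233]
tool_rot: [0.966, 0.26, -0.004, -0.001]
wrist_force: [-0.2, -0.4, -1.4]
grip_width: 0.0637
```

```bash
python3 -c "
from h import *
im,d=snap('wrist','w20.png')
delta(.624,.271,.152,-60)
"
```

```text
0.001 0.004 0.071 -0.2 0.5 0.1 | rows 1.1 |pos [0.6214 0.2742 0.2228] t 27.52 w 0.0636 F [-0.7 -0.6 -1.4] q6 1.38
```

View pics/w20.png

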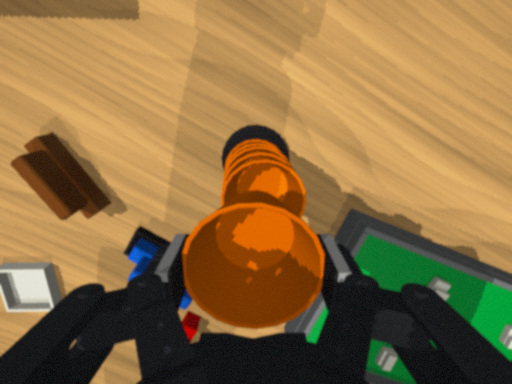

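Emit:
{"op": "send_rows", "data": {
  "plan": "0.001 0.004 0.02 -0.2 0.5 0;0.001 0.004 0.05 -0.2 0.5 0;0.001 0.004 0.069 -0.2 0.5 0;0.001 0.004 0.069 -0.2 0.5 0"
}}

```text
t: 28.02
ee_pos: [0.6222, 0.2698, 0.151]
tool_rot: [0.966, 0.259, -0.002, 0.0]
wrist_force: [0.5, 0.6, -0.3]
grip_width: 0.0636
```

Emit:
{"op": "send_rows", "data": {
  "plan": "0 0 0.003 0 0 0;0 0 0.005 0 0 0;0 0 0.005 0 0 0"
}}

```text
t: 28.4
ee_pos: [0.623, 0.27, 0.148]
tool_rot: [0.966, 0.259, -0.001, 0.0]
wrist_force: [-0.1, -0.6, 4.5]
grip_width: 0.0639
```

Emit:
{"op": "send_rows", "data": {
  "plan": "0 0 0.001 0 0 0;0 0 0.001 0 0 0;0 0 0 0 0 0;0 0 0 0 0 0;0 0 0 0 0 0",
  "gripper": -1
}}

```text
t: 29.02
ee_pos: [0.623, 0.27, 0.1479]
tool_rot: [0.966, 0.259, -0.001, 0.0]
wrist_force: [-0.3, -0.2, -0.4]
grip_width: 0.0855
```

Emit:
{"op": "send_rows", "data": {
  "plan": "0 0 -0.04 0 0 0;0 0 -0.08 0 0 0;0 0 -0.08 0 0 0"
}}

```text
t: 29.4
ee_pos: [0.6254, 0.2709, 0.2333]
tool_rot: [0.966, 0.259, 0.003, 0.0]
wrist_force: [-0.0, -0.2, -0.1]
grip_width: 0.0851
```

```bash
python3 -c "
from h import *
im,d=snap('wrist','w21.png')
print(K('wrist')[3][:3,3])
delta(.438,.3,.2,0);delta(.438,.3,.2,-180)
im,d=snap('scene','s21.png');cv2.imwrite('pics/s21c.png',cv2.resize(im[150:280,180:440],None,fx=3,fy=3)[:,:,::-1])
"
```

```text
[0.69093595 0.30824427 0.37335103]
-0.146 -0.119 0.030 0.1 -0.1 -60.0 | rows 5.6 |pos [0.6242 0.2705 0.2303] t 29.45 w 0.0855 F [ 0.4  0.1 -0.7] q6 1.38
-0.146 -0.119 0.030 -0.1 -0.1 120.0 | rows 11.2 |pos [0.6242 0.2705 0.2303] t 29.45 w 0.0855 F [ 0.4  0.1 -0.7] q6 1.38
```

View pics/s21c.png

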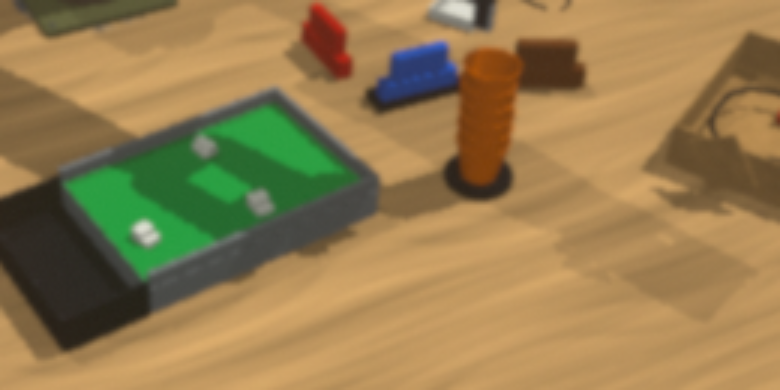

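View pics/w21.png

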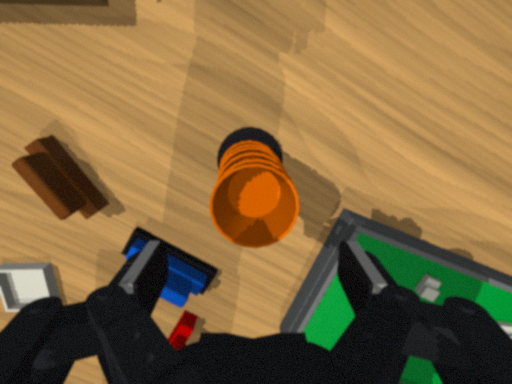

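Emit:
{"op": "send_rows", "data": {
  "plan": "-0.146 -0.119 0.01 0 0 -60;-0.146 -0.119 0.02 0 0 -60;-0.146 -0.119 0.03 0 0 -60;-0.146 -0.119 0.03 0 0 -60;-0.146 -0.119 0.03 0 0 -60"
}}

```text
t: 30.12
ee_pos: [0.4348, 0.2996, 0.1953]
tool_rot: [0.742, 0.67, -0.003, -0.001]
wrist_force: [0.4, -0.3, -0.3]
grip_width: 0.0853
```

```bash
python3 -c "
from h import *
delta(.438,.28,.2,-2.5)
"
```

```text
-0.019 0.005 -0.005 -0.3 0.2 -3.3 | rows 0.3 |pos [0.4348 0.2996 0.1953] t 30.12 w 0.0853 F [ 0.4 -0.3 -0.3] q6 0.6
```

Emit:
{"op": "send_rows", "data": {
  "plan": "-0.03 0.004 0 0 0 -3.3;-0.03 0.004 0 0 0 -3.3;-0.03 0.004 0 0 0 -3.3"
}}

```text
t: 30.5
ee_pos: [0.4353, 0.2693, 0.1943]
tool_rot: [0.723, 0.691, -0.004, -0.001]
wrist_force: [0.5, -0.1, -0.0]
grip_width: 0.0856
```

```bash
cat >> h.py <<'E'
def scr(im,P,box=None):
    im=im.astype(int); z=P[...,2]
    b=(im[...,2]>im[...,0]+50)&(im[...,2]>im[...,1]+30)
    for n,lo,hi in(('ridge',.055,.09),('all',.02,.09),('blocktop',.026,.042)):
        q=P[b&(z>lo)&(z<hi)]
        if len(q)>20:
            (c,w,a)=cv2.minAreaRect((q[:,:2]*1000).astype(np.float32)); print(n,np.round(c,1),np.round(w,1),round(a,1),len(q),np.round(np.median(q[:,2]),4))
    k=(im.max(2)<70)&(abs(z-.0135)<.006)
    n,l,s,c=cv2.connectedComponentsWithStats(k.astype(np.uint8))
    for i in range(1,n):
        if s[i,4]>100:
            q=P[l==i]; (c2,w,a)=cv2.minAreaRect((q[:,:2]*1000).astype(np.float32)); print('dark',s[i,4],np.round(c2,1),np.round(w,1),round(a,1),np.median(q[:,2]))
E
python3 -c "
from h import *
im,d=snap('wrist','w22.png');P=cloud('wrist',d)
delta(.438,.30,.2,-2.5)
scr(im,P)
im,d=snap('top','t22.png');P=cloud('top',d);scr(im,P)
for o in rims(P,.165,.185,(100,180,100,200)): print('cup',np.round(o[0],4),o[1:])
"
```

```text
0.031 0.001 -0.005 -0.4 0.2 -0.1 | rows 0.5 |pos [0.4354 0.2695 0.1947] t 30.55 w 0.0852 F [-0.2 -0.3 -1. ] q6 0.49
ridge [438.6 297.1] [80.2 17.3] 87.0 1647 0.0724
all [438.7 297.6] [108.8  21.4] 86.9 2222 0.0719
blocktop [438.7 297.6] [108.8  21.4] 86.9 562 0.0345
dark 898 [438.9 297. ] [128.2  40. ] 87.9 0.014644506694251075
dark 1825 [610.6 277.3] [81.1 58.3] 68.3 0.012671690750892584
dark 390 [459.6 106.8] [87.   3.1] 7.4 0.013451254368072235
ridge [436.6 288.4] [56.  16.7] 89.5 134 0.0718
all [438.2 287.9] [82.  20.2] 89.5 190 0.0706
blocktop [438.2 287.9] [82.  20.2] 89.5 55 0.0335
dark 157 [612.7 256.9] [43.  73.9] 57.5 0.0123381821497488
cup [0.6231 0.2689] (157, np.float64(0.00190535169023132), np.float64(0.1725563178125149))
```

View pics/w22.png

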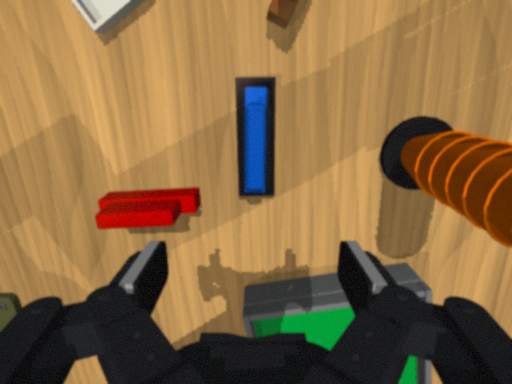

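View pics/t22.png

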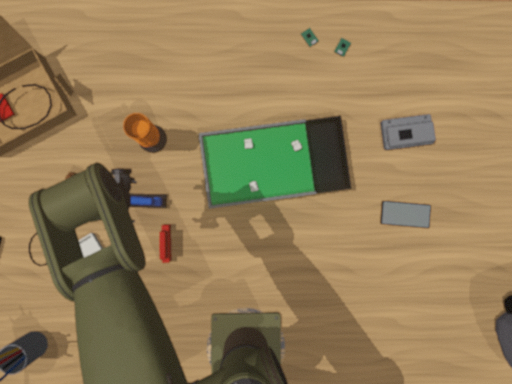

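```bash
python3 -c "
from h import *
delta(.438,.2985,.038,-3)
"
```

```text
0.029 0.002 0.157 -0.3 0.2 0.5 | rows 2.6 |pos [0.4356 0.2697 0.1949] t 30.6 w 0.0851 F [ 0.4 -0.3  0.4] q6 0.49
```

Emit:
{"op": "send_rows", "data": {
  "plan": "0.029 0.002 0.03 -0.3 0.2 0.5;0.029 0.002 0.08 -0.3 0.2 0.5;0.029 0.002 0.12 -0.3 0.2 0.5;0.029 0.002 0.15 -0.3 0.2 0.5;0.029 0.002 0.157 -0.3 0.2 0.5"
}}

```text
t: 31.22
ee_pos: [0.4361, 0.2976, 0.0352]
tool_rot: [0.725, 0.688, -0.003, -0.001]
wrist_force: [-0.1, -0.3, -0.6]
grip_width: 0.0856
```

```bash
python3 -c "
from h import *
delta(.438,.2985,.039,-3)
"
```

```text
0.001 0.002 -0.004 -0.3 0.2 -0.0 | rows 0.1 |pos [0.4361 0.2976 0.0352] t 31.23 w 0.0856 F [-0.1 -0.3 -0.6] q6 0.55
```

Emit:
{"op": "send_rows", "data": {
  "plan": "0.001 0.002 -0.004 -0.3 0.2 0;0.001 0.002 -0.004 -0.3 0.2 0"
}}

```text
t: 31.48
ee_pos: [0.4396, 0.2994, 0.0413]
tool_rot: [0.725, 0.688, 0.002, 0.0]
wrist_force: [-0.3, 0.4, -0.1]
grip_width: 0.0849
```

Emit:
{"op": "send_rows", "data": {
  "plan": "0 0 0 -0.1 0.1 0;0 0 0 -0.1 0.1 0;0 0 0 -0.1 0.1 0;0 0 0 0 0 0;0 0 0 0 0 0",
  "gripper": 1,
  "squeeze": 50
}}

```text
t: 32.1
ee_pos: [0.4396, 0.2993, 0.0413]
tool_rot: [0.725, 0.688, 0.002, 0.0]
wrist_force: [-0.4, -1.4, 1.5]
grip_width: 0.0174
```

Emit:
{"op": "send_rows", "data": {
  "plan": "0 0 0 0 0 0;0 0 0 0 0 0;0 0 0 0 0 0"
}}

```text
t: 32.48
ee_pos: [0.4396, 0.2993, 0.0413]
tool_rot: [0.725, 0.688, 0.002, 0.0]
wrist_force: [0.1, -0.0, 0.6]
grip_width: 0.0175
```

Emit:
{"op": "send_rows", "data": {
  "plan": "0 0 -0.03 0 0 0;0 0 -0.06 0 0 0;0 0 -0.11 0 0 0;0 0 -0.11 0 0 0"
}}

```text
t: 32.98
ee_pos: [0.4419, 0.3005, 0.1561]
tool_rot: [0.725, 0.688, 0.006, 0.001]
wrist_force: [0.4, -0.0, -1.1]
grip_width: 0.0172
```

```bash
python3 -c "
from h import *
im,d=snap('wrist','w23.png');P=cloud('wrist',d);
P[...,2]-=.11; scr(im,P)
P[...,2]+=.11;
scr(im,P)
a=np.radians(7.4);t=np.array([.5426,-.0406])
f=lambda x,y:t+[x*np.cos(a)-y*np.sin(a),x*np.sin(a)+y*np.cos(a)]
p=f(.042,.115);print(p); delta(p[0],p[1],.145,-82.6)
im,d=arm.get_image('top');P=cloud('top',d);z=P[...,2]
w=(im.min(2)>140); w[:100]=0;w[220:]=0;w[:,:200]=0;w[:,360:]=0
n,l,s,c=cv2.connectedComponentsWithStats(w.astype(np.uint8))
for i in range(1,n): 
    if s[i,4]>8:
        q=np.nanmedian(P[l==i],0)[:2]-t; print('chip',c[i],s[i,4],q[0]*np.cos(a)+q[1]*np.sin(a),-q[0]*np.sin(a)+q[1]*np.cos(a))
"
```

```text
ridge [440.4 301.6] [72.9 17.6] 87.2 5955 0.074
all [440.1 309.1] [87.6 21.4] 85.6 7720 0.0736
blocktop [442.2 339.6] [26.  21.6] 87.1 1484 0.0362
dark 534 [436.5 301.7] [118.   39.7] 88.1 0.011473006460308355
dark 1879 [610.1 276.7] [81.  61.3] 59.8 0.008787655306956799
[0.5694387 0.0788516]
-0.214 0.140 0.008 0.1 -0.5 79.6 | rows 7.4 |pos [0.4403 0.2997 0.1533] t 33.02 w 0.017 F [ 0.3  0.1 -2.4] q6 0.55
chip [248.01538462 143.09230769] 65 0.05994943577080668 0.022723397701149815
chip [296.11764706 144.82352941] 68 0.03646776284129682 -0.11321901104973384
chip [253.18032787 186.06557377] 61 -0.06337104663855729 0.025422340527697332
```

View pics/w23.png

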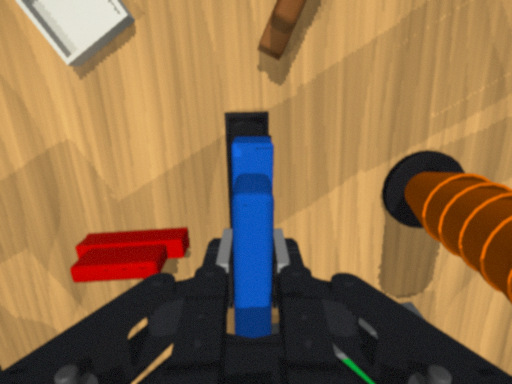

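```bash
cat >> h.py <<'E'
_a=np.radians(7.4);_t=np.array([.5426,-.0406])
def F(x,y): return _t+np.array([x*np.cos(_a)-y*np.sin(_a),x*np.sin(_a)+y*np.cos(_a)])
def dt(x,y,z,th=-82.6):
    p=F(x,y); delta(p[0],p[1],z,th)
def where():
    p=arm.sense()['ee_pos'][:2]-_t; return np.round([p[0]*np.cos(_a)+p[1]*np.sin(_a),-p[0]*np.sin(_a)+p[1]*np.cos(_a)],4)
E
python3 -c "
from h import *
dt(.04,.085,.14)"
```

```text
-0.243 0.145 0.011 0.1 -0.2 79.6 | rows 7.4 |pos [0.4391 0.299  0.1511] t 33.08 w 0.0171 F [-1.1 -0.3 -2.3] q6 0.55
```

Emit:
{"op": "send_rows", "data": {
  "plan": "-0.243 0.145 0.011 0 0 79.6;-0.243 0.145 0.011 0 0 79.6;-0.243 0.145 0.011 0 0 79.6;-0.243 0.145 0.011 0 0 79.6;-0.243 0.145 0.011 0 0 79.6"
}}

```text
t: 33.7
ee_pos: [0.5705, 0.046, 0.137]
tool_rot: [0.959, 0.282, -0.0, -0.001]
wrist_force: [0.1, -0.1, -1.5]
grip_width: 0.0172
```

```bash
python3 -c "
from h import *
dt(.04,.085,.14)"
```

```text
0.002 -0.002 -0.003 -0.1 0.0 25.4 | rows 2.4 |pos [0.5705 0.046  0.137 ] t 33.7 w 0.0172 F [ 0.1 -0.1 -1.5] q6 0.98
```

Emit:
{"op": "send_rows", "data": {
  "plan": "0.002 -0.002 0 0 0 25.4;0.002 -0.002 0 0 0 25.4;0.002 -0.002 0 0 0 25.4;0.002 -0.002 0 0 0 25.4"
}}

```text
t: 34.2
ee_pos: [0.5697, 0.0487, 0.1344]
tool_rot: [0.998, 0.065, -0.003, -0.001]
wrist_force: [-0.0, 0.3, -1.4]
grip_width: 0.0171
```

```bash
python3 -c "
from h import *
dt(.04,.085,.079)
im,d=snap('wrist','w24.png')
dt(.04,.085,.079)"
```

```text
0.002 0.000 0.055 -0.2 0.3 0.0 | rows 0.9 |pos [0.5697 0.0487 0.1344] t 34.2 w 0.0171 F [-0.   0.3 -1.4] q6 1.43
0.002 0.000 0.056 -0.2 0.3 0.0 | rows 0.9 |pos [0.5699 0.0487 0.1348] t 34.25 w 0.0168 F [-0. -0. -2.] q6 1.43
```

View pics/w24.png

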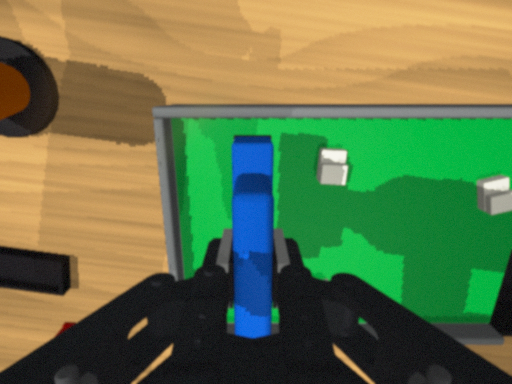

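Blade is parallel to the chips' lane, clear of the rim. Lower.

Emit:
{"op": "send_rows", "data": {
  "plan": "0.002 0 0.03 -0.2 0.3 0;0.002 0 0.05 -0.2 0.3 0;0.002 0 0.054 -0.2 0.3 0;0.002 0 0.054 -0.2 0.3 0"
}}

```text
t: 34.75
ee_pos: [0.5716, 0.0491, 0.0807]
tool_rot: [0.998, 0.065, 0.0, 0.0]
wrist_force: [-0.1, 0.4, -1.3]
grip_width: 0.0175
```

```bash
python3 -c "
from h import *
dt(.04,.085,.079);print(where())
im,d=snap('wrist','w25.png')"
```

```text
-0.000 0.000 0.002 0.0 -0.0 0.1 | rows 0.0 |pos [0.5716 0.0491 0.0807] t 34.75 w 0.0175 F [-0.1  0.4 -1.3] q6 1.43
[0.0403 0.0852]
```

View pics/w25.png

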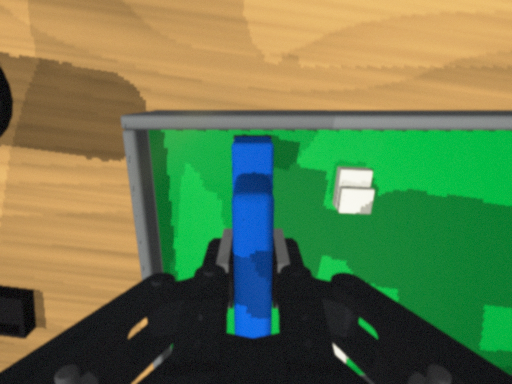

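Emit:
{"op": "send_rows", "data": {
  "plan": "0 0.01 0.0015 0 0 0;0 0.03 0.0015 0 0 0;0 0.05 0.0015 0 0 0;0 0.07 0.0015 0 0 0;0 0.09 0.0015 0 0 0"
}}

```text
t: 35.42
ee_pos: [0.584, -0.0419, 0.0801]
tool_rot: [0.998, 0.065, 0.001, 0.0]
wrist_force: [0.5, -0.4, -1.0]
grip_width: 0.0172
```

```bash
python3 -c "
from h import *
dt(.04,-.1,.0793);print(where())
im,d=snap('wrist','w26.png')"
```

```text
-0.001 0.093 0.001 0.1 -0.1 0.0 | rows 1.5 |pos [ 0.584  -0.0419  0.0801] t 35.42 w 0.0172 F [ 0.5 -0.4 -1. ] q6 1.28
[ 0.0409 -0.0067]
```

View pics/w26.png

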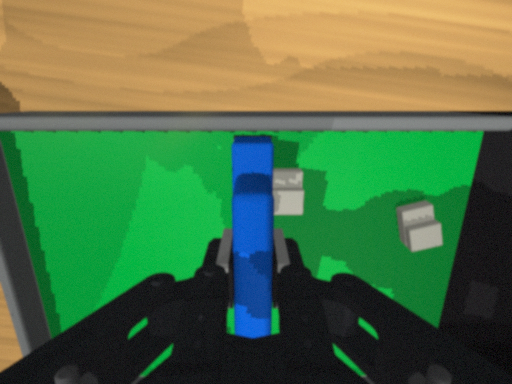

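Chip is being pushed by the blade; continue.

Emit:
{"op": "send_rows", "data": {
  "plan": "-0.001 0.02 0.001 0 0 0;-0.001 0.04 0.001 0 0 0;-0.001 0.06 0.001 0 0 0;-0.001 0.08 0.001 0 0 0;-0.001 0.1 0.001 0 0 0"
}}

```text
t: 36.1
ee_pos: [0.5964, -0.1446, 0.0795]
tool_rot: [0.998, 0.064, 0.001, 0.001]
wrist_force: [-0.7, 0.4, -1.9]
grip_width: 0.0171
```

```bash
python3 -c "
from h import *
dt(.04,-.165,.0795);print(where())
im,d=snap('wrist','w27.png')"
```

```text
0.000 0.055 0.000 0.2 -0.1 -0.1 | rows 0.9 |pos [ 0.5964 -0.1446  0.0795] t 36.1 w 0.0171 F [-0.7  0.4 -1.9] q6 1.12
[ 0.0399 -0.11  ]
```

View pics/w27.png

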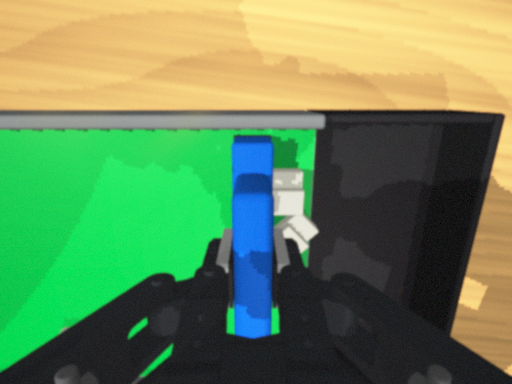

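Emit:
{"op": "send_rows", "data": {
  "plan": "0 0.013 0 0.1 0 0;0 0.026 0 0.1 0 0;0 0.039 0 0.1 0 0;0 0.052 0 0.1 0 0;0 0.06 0 0.1 0 0"
}}

```text
t: 36.78
ee_pos: [0.6045, -0.2072, 0.0801]
tool_rot: [0.998, 0.063, 0.002, 0.001]
wrist_force: [-1.1, -0.6, -1.3]
grip_width: 0.0173
```

```bash
python3 -c "
from h import *
dt(.04,-.165,.0795);print(where())
im,d=snap('wrist','w28.png')"
```

```text
0.000 -0.008 0.001 0.2 -0.2 -0.1 | rows 0.1 |pos [ 0.6045 -0.2072  0.0801] t 36.77 w 0.0173 F [-1.1 -0.6 -1.3] q6 1.03
[ 0.04   -0.1731]
```

View pics/w28.png

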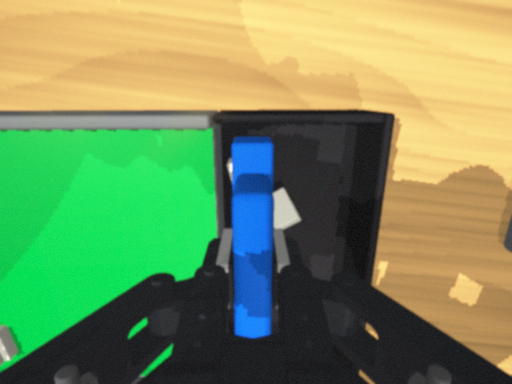

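Emit:
{"op": "send_rows", "data": {
  "plan": "0 0 -0.04 0 0 0;0 0 -0.055 0 0 0;0 0 -0.055 0 0 0"
}}

```text
t: 37.2
ee_pos: [0.6055, -0.2079, 0.1369]
tool_rot: [0.998, 0.063, 0.003, 0.003]
wrist_force: [0.6, 0.5, -2.2]
grip_width: 0.0173
```

```bash
python3 -c "
from h import *
im,d=snap('wrist','w29.png')
dt(-.04,.085,.135);print(where())"
```

```text
-0.081 -0.258 -0.001 0.2 -0.2 -0.2 | rows 4.3 |pos [ 0.6045 -0.2075  0.1352] t 37.25 w 0.0172 F [ 0.6  0.5 -1.6] q6 1.03
[ 0.0399 -0.1735]
```

View pics/w29.png

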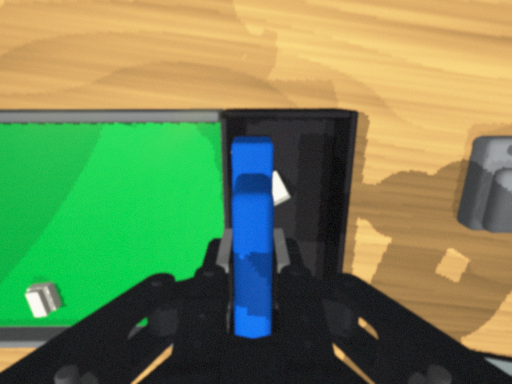

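Emit:
{"op": "send_rows", "data": {
  "plan": "-0.081 -0.258 -0.001 0 0 0;-0.081 -0.258 -0.001 0 0 0;-0.081 -0.258 -0.001 0 0 0;-0.081 -0.258 -0.001 0 0 0;-0.081 -0.258 -0.001 0 0 0"
}}

```text
t: 37.88
ee_pos: [0.4888, 0.0407, 0.1328]
tool_rot: [0.998, 0.065, 0.0, 0.002]
wrist_force: [0.2, -0.7, -1.4]
grip_width: 0.017
```

```bash
cat >> h.py <<'E'
def chips(fn):
    im,d=snap('top',fn);P=cloud('top',d)
    w=(im.min(2)>135)&(np.ptp(im.astype(int),axis=2)<40); w[:95]=0;w[225:]=0;w[:,:195]=0;w[:,365:]=0
    n,l,s,c=cv2.connectedComponentsWithStats(w.astype(np.uint8))
    for i in range(1,n):
        if s[i,4]>8:
            Q=np.nanmedian(P[l==i],0);q=Q[:2]-_t; print('chip',np.round(c[i],0),s[i,4],np.round([q[0]*np.cos(_a)+q[1]*np.sin(_a),-q[0]*np.sin(_a)+q[1]*np.cos(_a),Q[2]],3))
E
python3 -c "
from h import *
chips('t30.png');snap('wrist','w30.png')
dt(-.04,.085,.08);print(where())"
```

```text
chip [311. 137.] 42 [ 0.058 -0.165  0.023]
chip [321. 144.] 57 [ 0.034 -0.193  0.019]
chip [255. 187.] 13 [-0.067  0.02   0.055]
0.002 0.001 0.053 0.2 -0.1 0.0 | rows 0.9 |pos [0.49   0.0398 0.1335] t 37.98 w 0.0172 F [ 0.8 -0.  -0.8] q6 1.42
[-0.0418  0.0865]
```

View pics/t30.png

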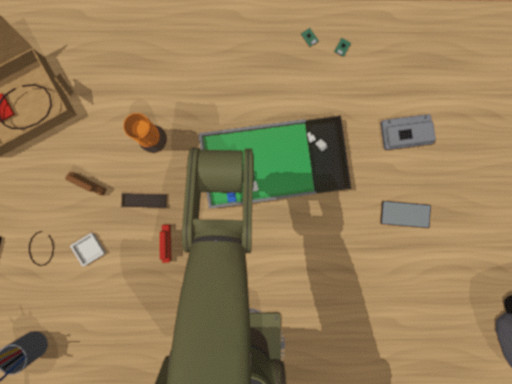

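View pics/w30.png

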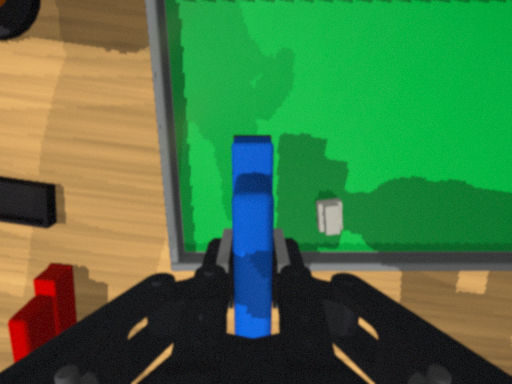

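Emit:
{"op": "send_rows", "data": {
  "plan": "0.002 0.001 0.03 0.1 0 0;0.002 0.001 0.05 0.1 0 0;0.002 0.001 0.053 0.1 0 0;0.002 0.001 0.053 0.1 0 0"
}}

```text
t: 38.48
ee_pos: [0.4927, 0.0381, 0.0806]
tool_rot: [0.998, 0.064, 0.001, 0.001]
wrist_force: [-0.3, -0.2, -0.8]
grip_width: 0.0175
```

```bash
python3 -c "
from h import *
dt(-.04,-.165,.0793);print(where())"
```

```text
-0.001 0.250 0.002 0.1 -0.1 -0.0 | rows 4.0 |pos [0.4927 0.0381 0.0806] t 38.48 w 0.0175 F [-0.3 -0.2 -0.8] q6 1.41
[-0.0393  0.0845]
```

Emit:
{"op": "send_rows", "data": {
  "plan": "-0.001 0.02 0.001 0 0 0;-0.001 0.04 0.001 0 0 0;-0.001 0.06 0.001 0 0 0;-0.001 0.08 0.001 0 0 0;-0.001 0.1 0.001 0 0 0"
}}

```text
t: 39.1
ee_pos: [0.5058, -0.0625, 0.0813]
tool_rot: [0.998, 0.064, 0.002, 0.001]
wrist_force: [-0.5, 0.5, -1.4]
grip_width: 0.0172
```

```bash
python3 -c "
from h import *
dt(-.04,-.165,.0793);print(where());snap('wrist','w31.png')"
```

```text
-0.001 0.148 0.002 0.2 -0.2 -0.1 | rows 2.4 |pos [ 0.5058 -0.0625  0.0813] t 39.1 w 0.0172 F [-0.5  0.5 -1.4] q6 1.22
[-0.0393 -0.0169]
```

View pics/w31.png

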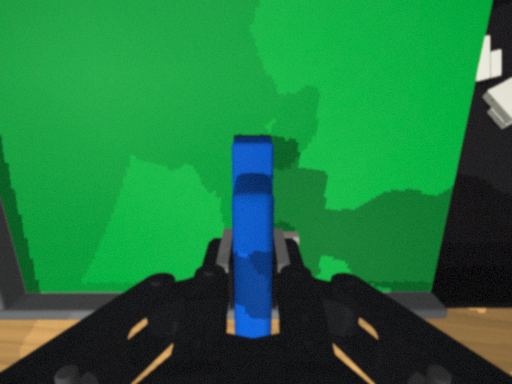

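Emit:
{"op": "send_rows", "data": {
  "plan": "-0.001 0.02 0.002 0.1 -0.1 0;-0.001 0.04 0.002 0.1 -0.1 0;-0.001 0.06 0.002 0.1 -0.1 0;-0.001 0.08 0.002 0.1 -0.1 0;-0.001 0.1 0.002 0.1 -0.1 0"
}}

```text
t: 39.78
ee_pos: [0.5181, -0.165, 0.0801]
tool_rot: [0.998, 0.064, 0.001, 0.001]
wrist_force: [-0.5, 0.4, -1.5]
grip_width: 0.0174
```

Emit:
{"op": "send_rows", "data": {
  "plan": "0 0.013 0 0 0 0;0 0.026 0 0 0 0;0 0.039 0 0 0 0;0 0.048 0 0 0 0;0 0.052 0 0 0 0"
}}

```text
t: 40.4
ee_pos: [0.5248, -0.217, 0.0802]
tool_rot: [0.998, 0.063, 0.001, 0.001]
wrist_force: [0.2, -0.8, -0.8]
grip_width: 0.0172
```

Emit:
{"op": "send_rows", "data": {
  "plan": "0 0 -0.04 0 0 0;0 0 -0.06 0 0 0;0 0 -0.06 0 0 0"
}}

```text
t: 40.78
ee_pos: [0.526, -0.2174, 0.1426]
tool_rot: [0.998, 0.064, 0.003, 0.003]
wrist_force: [-0.3, 0.0, -1.6]
grip_width: 0.017
```

```bash
python3 -c "
from h import *
chips('t32.png');print(where());snap('wrist','w32.png')
delta(.4396,.2993,.15,-3)"
```

```text
chip [311. 137.] 39 [ 0.058 -0.165  0.024]
chip [320. 143.] 45 [ 0.037 -0.191  0.017]
[-0.0402 -0.1725]
-0.019 -0.522 -0.012 0.2 0.0 -79.7 | rows 8.4 |pos [ 0.5242 -0.2165  0.1395] t 40.88 w 0.0172 F [-0.3 -0.6 -1.9] q6 0.96
```

View pics/w32.png

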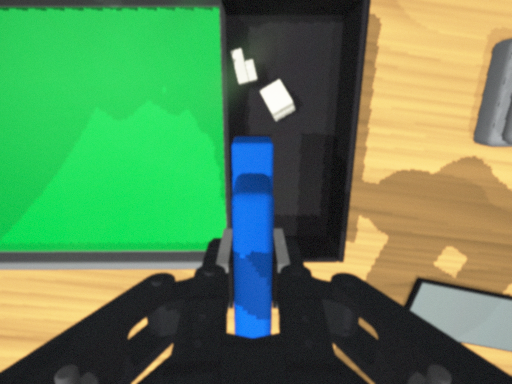

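View pics/t32.png

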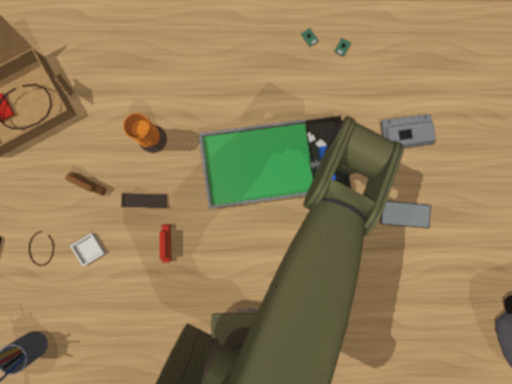

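Emit:
{"op": "send_rows", "data": {
  "plan": "-0.019 -0.48 -0.015 0 0 -79.7;-0.019 -0.48 -0.015 0 0 -79.7;-0.019 -0.48 -0.015 0 0 -79.7;-0.019 -0.48 -0.015 0 0 -79.7;-0.019 -0.48 -0.015 0 0 -79.7"
}}

```text
t: 41.5
ee_pos: [0.4708, 0.093, 0.147]
tool_rot: [0.86, 0.51, -0.001, 0.001]
wrist_force: [1.7, 0.2, -1.0]
grip_width: 0.0172
```

```bash
python3 -c "
from h import *
chips('t33.png')
delta(.4396,.2993,.15,-3)"
```

```text
chip [311. 137.] 41 [ 0.059 -0.165  0.023]
chip [321. 144.] 57 [ 0.034 -0.192  0.019]
chip [318. 178.] 43 [-0.065 -0.169  0.021]
0.162 -0.120 -0.002 -0.1 -0.2 -25.1 | rows 3.2 |pos [0.4692 0.0994 0.1471] t 41.55 w 0.0171 F [-1.1  4.6 -0.9] q6 0.58
```

View pics/t33.png

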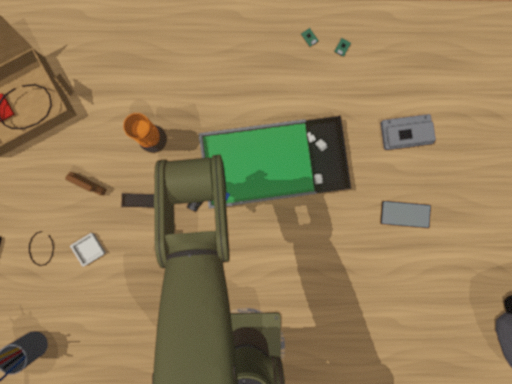

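Emit:
{"op": "send_rows", "data": {
  "plan": "0.162 -0.12 -0.002 0 -0.1 -25.1;0.162 -0.12 -0.002 0 -0.1 -25.1;0.162 -0.12 -0.002 0 -0.1 -25.1;0.162 -0.12 -0.002 0 -0.1 -25.1;0.162 -0.12 -0.002 0 -0.1 -25.1"
}}

```text
t: 42.18
ee_pos: [0.4385, 0.2995, 0.1479]
tool_rot: [0.725, 0.689, -0.002, -0.001]
wrist_force: [-0.9, -0.3, -2.7]
grip_width: 0.0169
```

```bash
python3 -c "
from h import *
delta(.4396,.2993,.07,-3)
im,d=snap('wrist','w34.png');P=cloud('wrist',d);scr(im,P);P[...,2]-=.11;scr(im,P)
delta(.4396,.2993,.07,-3)"
```

```text
-0.000 0.001 0.078 -0.2 0.0 0.1 | rows 1.2 |pos [0.4385 0.2995 0.1479] t 42.17 w 0.0169 F [-0.9 -0.3 -2.7] q6 0.55
dark 335 [440.9 346. ] [29.5 39.9] 88.1 0.014422848818177403
dark 2339 [612.8 276.6] [81.4 62.4] 59.5 0.012391430745883225
ridge [439.2 300.5] [72.9 17.5] 86.8 5797 0.0687
all [439.1 307.8] [87.4 21.7] 86.5 7647 0.0683
blocktop [440.9 338.1] [26.7 21.7] 86.3 1510 0.0308
0.001 0.001 0.078 -0.2 0.0 0.0 | rows 1.2 |pos [0.4388 0.2985 0.148 ] t 42.23 w 0.0171 F [ 0.6 -0.5 -1.5] q6 0.55
```

View pics/w34.png

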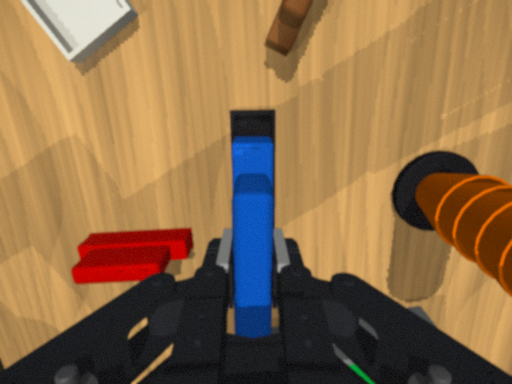

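Emit:
{"op": "send_rows", "data": {
  "plan": "0.001 0.001 0.03 -0.2 0 0;0.001 0.001 0.06 -0.2 0 0;0.001 0.001 0.085 -0.2 0 0;0.001 0.001 0.088 -0.2 0 0;0.001 0.001 0.088 -0.2 0 0"
}}

```text
t: 42.85
ee_pos: [0.4399, 0.2987, 0.0603]
tool_rot: [0.726, 0.688, -0.0, 0.0]
wrist_force: [0.5, 0.5, -1.9]
grip_width: 0.0173
```

```bash
python3 -c "
from h import *
delta(.4396,.2993,.042,-3)
im,d=snap('wrist','w35.png')"
```

```text
0.001 -0.000 0.018 -0.0 0.0 -0.0 | rows 0.3 |pos [0.4399 0.2987 0.0603] t 42.85 w 0.0173 F [ 0.5  0.5 -1.9] q6 0.55
```

View pics/w35.png

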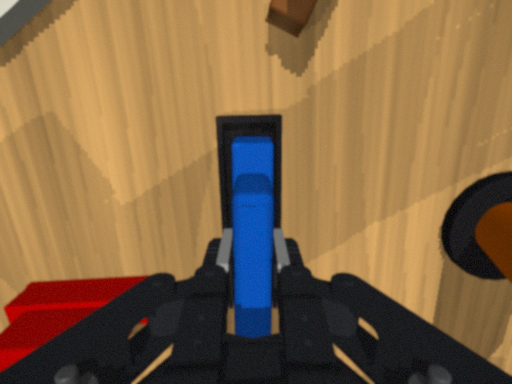

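Emit:
{"op": "send_rows", "data": {
  "plan": "0.001 0 0.008 0 0 0;0.001 0 0.014 0 0 0;0.001 0 0.018 0 0 0;0.001 0 0.018 0 0 0"
}}

```text
t: 43.4
ee_pos: [0.44, 0.3001, 0.0425]
tool_rot: [0.725, 0.688, -0.0, 0.0]
wrist_force: [-1.2, 0.5, -1.1]
grip_width: 0.0169
```

Emit:
{"op": "send_rows", "data": {
  "plan": "0 0 0.001 0 0 0;0 0 0.001 0 0 0"
}}

```text
t: 43.65
ee_pos: [0.4401, 0.3001, 0.0416]
tool_rot: [0.725, 0.688, -0.0, 0.0]
wrist_force: [0.1, 1.1, -1.7]
grip_width: 0.0172
```

Nearly on the floor (gripped at 0.0413). Release and withdraw.

Emit:
{"op": "send_rows", "data": {
  "plan": "0 0 0.001 0 0 0;0 0 0.001 0 0 0"
}}

```text
t: 43.9
ee_pos: [0.4403, 0.3001, 0.0414]
tool_rot: [0.725, 0.688, -0.0, 0.0]
wrist_force: [-2.8, -3.6, 5.5]
grip_width: 0.0173
```

Emit:
{"op": "send_rows", "data": {
  "plan": "0 0 0 0 0 0;0 0 0 0 0 0;0 0 0 0 0 0;0 0 0 0 0 0;0 0 0 0 0 0",
  "gripper": -1
}}

```text
t: 44.52
ee_pos: [0.4403, 0.3001, 0.0413]
tool_rot: [0.725, 0.688, -0.0, 0.0]
wrist_force: [-0.2, 0.3, 0.0]
grip_width: 0.0851
```

Emit:
{"op": "send_rows", "data": {
  "plan": "0 0 0 0 0 0;0 0 -0.04 0 0 0;0 0 -0.1 0 0 0;-0.03 0 -0.16 0 0 0;-0.04 0 -0.16 0 0 0"
}}

```text
t: 45.15
ee_pos: [0.4409, 0.2608, 0.2075]
tool_rot: [0.725, 0.688, 0.005, 0.002]
wrist_force: [0.8, -0.1, -0.2]
grip_width: 0.0853
```

```bash
python3 -c "
from h import *
delta(.35,-.2,.25,-3)
im,d=snap('wrist','w36.png');P=cloud('wrist',d);scr(im,P)
delta(.35,-.2,.25,-3)"
```

```text
-0.465 -0.066 -0.045 0.5 -0.2 -0.0 | rows 7.5 |pos [0.4409 0.2608 0.2075] t 45.15 w 0.0853 F [ 0.8 -0.1 -0.2] q6 0.48
ridge [438.1 296.1] [78.7 17.5] 87.2 1543 0.0692
all [438.  295.9] [108.3  21.5] 87.2 2096 0.0688
blocktop [438.  295.9] [108.3  21.5] 87.2 553 0.0314
dark 709 [436.6 294.7] [128.   39.9] 88.2 0.011666453377759844
dark 1490 [607.6 274.2] [80.6 57.3] 71.7 0.00896550275646954
dark 368 [458.9 105.1] [90.5  2.3] 7.2 0.013631824589152214
-0.463 -0.065 -0.046 0.3 -0.1 -0.0 | rows 7.5 |pos [0.4397 0.2594 0.2048] t 45.2 w 0.0855 F [ 0.7 -0.9  0.8] q6 0.48
```

View pics/w36.png

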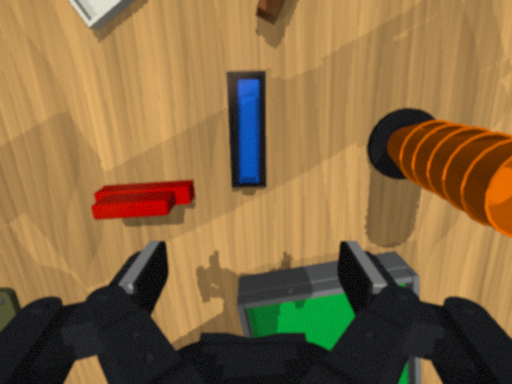

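```bash
python3 -c "
from h import *
delta(.36,-.35,.25,-3)"
```

```text
-0.613 -0.047 -0.046 0.3 -0.1 -0.0 | rows 9.9 |pos [0.4397 0.2594 0.2048] t 45.2 w 0.0855 F [ 0.7 -0.9  0.8] q6 0.48
```

Emit:
{"op": "send_rows", "data": {
  "plan": "-0.613 -0.047 -0.046 0 0 0;-0.613 -0.047 -0.046 0 0 0;-0.613 -0.047 -0.046 0 0 0;-0.613 -0.047 -0.046 0 0 0;-0.613 -0.047 -0.046 0 0 0"
}}

```text
t: 45.82
ee_pos: [0.3973, -0.0501, 0.2239]
tool_rot: [0.725, 0.688, 0.002, 0.0]
wrist_force: [1.3, -0.5, -0.0]
grip_width: 0.0856
```

Emit:
{"op": "send_rows", "data": {
  "plan": "-0.32 -0.02 -0.02 0 0 0;-0.32 -0.02 -0.02 0 0 0;-0.32 -0.02 -0.02 0 0 0;-0.32 -0.02 -0.02 0 0 0;-0.32 -0.02 -0.02 0 0 0"
}}

```text
t: 46.45
ee_pos: [0.3607, -0.36, 0.2404]
tool_rot: [0.726, 0.688, 0.002, -0.001]
wrist_force: [0.9, 0.6, 0.6]
grip_width: 0.0855
```

Emit:
{"op": "send_rows", "data": {
  "plan": "0 0 0 0 0 0;0 0 0 0 0 0;0 0 0 0 0 0"
}}

```text
t: 46.82
ee_pos: [0.3608, -0.3585, 0.2393]
tool_rot: [0.725, 0.689, 0.003, -0.002]
wrist_force: [0.4, 0.9, -0.1]
grip_width: 0.0853
```

```bash
python3 -c "
from h import *
chips('t40.png')
im,d=arm.get_image('top');P=cloud('top',d);scr(im,P)
for o in rims(P,.165,.185,(100,180,100,200)): print('cup',np.round(o[0],4),o[1:])
snap('scene','s40.png');print(arm.sense()['wrist_force'],arm.sense()['qd'])"
```

```text
chip [311. 137.] 30 [ 0.059 -0.164  0.023]
chip [321. 144.] 45 [ 0.035 -0.192  0.02 ]
chip [318. 179.] 38 [-0.067 -0.168  0.021]
ridge [439.5 299.9] [77.8 16.7] 89.5 185 0.0718
all [440.3 300.3] [108.3  20.8] 86.9 258 0.0705
blocktop [440.3 300.3] [108.3  20.8] 86.9 73 0.034
dark 156 [614.6 254.9] [39.4 73. ] 63.1 0.011949450382963911
dark 433 [ 20.8 -24.6] [211.2  73.9] 24.4 0.01184723840278501
cup [0.6231 0.2688] (164, np.float64(0.0018863466923666372), np.float64(0.1727532342393001))
[ 0.09740723  0.6859711  -0.51635124] [-0.0043788  -0.00093367 -0.00733412 -0.00070373 -0.00117521 -0.00107799]
```

View pics/t40.png

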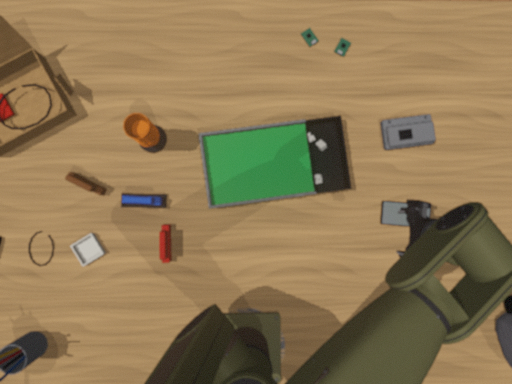

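View pics/s40.png

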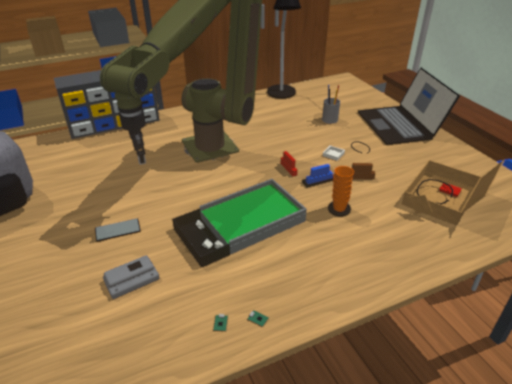

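```bash
python3 -c "
from h import *
print(arm.close_job())"
```

```text
the job is handed in; nothing more can be done
None
```

The job is done and handed in at about 47 s of robot time; handing in reports no verdict. All five orange cups are nested on the cup in the coaster. The blue scraper pushed the three white offcuts on the tray into the trough in two passes. It is back upright in its rest.

Last checks before handing in:
- **Stack:** it stands upright. Its top rim reads 0.173 m against 0.174 m expected for six nested cups; the cameras read about 1 mm low throughout.
- **Offcuts:** all three lie in the trough at tray y of about -0.164, -0.168 and -0.192 m, with their tops below 25 mm. The tray floor is empty.
- **Scraper:** it sits about 2 mm from the middle of the rest by the wrist camera. After release, the two cameras put the scraper about 2 mm apart along x and 4 mm along y.
- **Left alone:** the phone, the housing and the white shell look unmoved, and the arm stood clear of everything.

No check failed. Throughout the run the top and wrist cameras differed by 2 to 4 mm, so I worked between the two readings.

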